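Pack the travel bottles into the sliding-lid box

ROBOT

A 6-joint arm with a two-finger parallel gripper is mounted at the origin on the work surface. World frame = base frame: x ahead of the robot, y to its left, z up, the work surface at z = 0. Lengths are in m, angles in rad, forces in N, time in s.
With the tool pointing down it reaches from about 0.375 to 0.9 m from the base axis. Payload 3.1 kg.
Tool frame: the origin (TCP) lies at the very end of the fingers, on their centre line; the grasp point (between the pads) lies 19 mm behind it (manip.grasp_offset is the distance from the TCP to the grasp point, in m); x points along the fingers, z is the direction in which the jaws open and shut, and the axes are right-handed (so a half turn about x gives the same grasp; the last joint's range is limited). The gripper opens to 85 mm and grips with 20 to 120 N. Pads are 22 mm wide; open, the fingers measure 114 mm over their backs; the gripper's body (76 mm by 85 mm) begins 54 mm behind the grasp point. The pads swing forward as they close: fully open they stand 13 mm farther back than shut.
Start: joints at [-1.52, 0.527, 1.433, -0, 1.181, -0.178], TCP at [0.142, -0.609, 0.231] pointing down, gripper open.
Joint ranges: [-3.08, 3.08], [-0.75, 2.2], [0.22, 2.44], [-1.43, 4.57], [0, 2.65], [-2.85, 2.85]. Speed limits (rad/s): [2.79, 2.79, 3.14, 3.14, 3.14, 3.14].

INTERFACE

Orientations are given as a unit quaternion [x, y, z, w].
In Python, from station import manip gives the robot as it stands.
- The arm moves only by the tool send_rows, never from a script. Its argument "steps" is a list that holds one entry, the list of rows, each a list of 5 numbers: the closure, from 0 (fully open) to 1 (shut), then the shift along the world's x, y, z in m, then the turn about the world's z in rad. A call has 1 to 8 rows; each row is the pose to reach, as a shift and turn from the pose commanded when the call began; what a row does not reach only later rows make up. A row lasts 1/8 s, in which the tool goes at most 62.5 mm and 10.7 degrees, less where a joint would pass 70% of its speed; a pose out of reach is approached as far as the arm can. A call with a gripper value outside its range is refused whole. The fingers move at their own pace and stop on an object; "grip_force" is the grip in N (left out, the last holds). Time passes only in rows, so rows that repeat a pose let the fingers close. It gives the time, the measured TCP pose, the force and the opening at its end, in the units of the state.
- manip.sense(): the state, without advancing time (a new reading comes with each control period).
- manip.snapshot(name): name is "side" or "top"; returns the picture (480x640x3 uint8, red, green, blue); there is no depth.
- manip.camera_params(name): a dict with "fx", "fy", "cx", "cy" (pixels), "T" (4x4, takes a point from camera to world coordinates). Camera axes: x right, y down, z forward; pixel columns grow to the right and rows downward; lengths in m; the calibration is good to about 2 mm. A picture is of the moment at which its call begins. camera_params takes no time and is no camera call.
- manip.sign_off(): hands the job in, once; it reports no verdict.
The state is a dict: "t": time; "q": joint angles; "qd": joint speeds; "tau": joint torques, N m; "tcp_pos": TCP position; "tool_rot": TCP orientation; "force": force on the tool from outside, world axes, zero at the start; "ft_torque": the same for the moment, N m; "finger_gap": opening from 0.0 (shut) to 1.0 (fully open).
Only numpy, scipy, OpenCV 4.12 (cv2) and the standard library are available. Lean on these libraries where they do the work, as an engineer would, in place of code of your own. Each camera call takes 0.05 s, during which the arm holds its last target.

TASK

Open the plywood packing box: raise the lid's front end over the stop lip, slide it out of the grooves and lay it flat on the bench. Stand every slim-capped bottle from the white tray upright in the box, one per cell, then slide the lid back into its grooves and let its front end drop behind the lip, so that the box is fully closed. Leave the jar and the other things where they are.

Things in the scene. Friction and masses are not known exactly. Their poses are not given: they have to be found in the camera images.
- packbox: Plain plywood packing box, fixed, 202 (x) x 171 (y) x 130 (z) mm. Origin: centre of its underside; z up, x from its front end to its rear end. Inside, 3 cells along x by 2 along y, each 60 x 68 mm between thin dividers 53 mm high; floor 8 mm thick. Both side walls have a ledge 112 mm high on which the lid lies, and beside it low cheeks, 157 mm apart, up to 124 mm
- lip_mid (a point): middle of the top of the box's front end wall, the stop lip that keeps the lid from sliding out towards box -x. It stands 119 mm above the bench, 7 mm above the ledges; wall from x = -101 to -93 mm. The rear wall's inner face is at x = +93 mm and it stands to 130 mm
- groove_mouth (a point): point midway between the two grooves' front openings, half-way up (118 mm above the bench; box x = 3 mm). The grooves run from here to the rear wall along both sides: between the ledge (112 mm) and a keeper strip 124 to 130 mm high that reaches 9 mm inwards over the lid's edge. In front of this point the ledges are open above
- lid_mid (a point): centre of the lid, a plywood plate 182 (x) x 151 (y) x 6 (z) mm, 140 g; x from its front edge to its rear edge, z up. Closed: axes as the box's, flat on the ledges, this point 115 mm above the bench, over the box's centre within 2 mm; play 4 mm in x, 3 mm each side in y. Its front rises at most about 12 mm while the rear is in the grooves; clear of them once drawn 95 mm towards box -x
- lid_bar (a point): centre of the wooden pull bar fixed upright on the lid: 16 (x) x 70 (y) x 28 (z) mm, its middle 20 mm behind the lid's front edge (71 mm towards -x of the lid's centre); this point is 14 mm above the lid's upper face. Axes as the lid's. Pinch it across its 16 mm
- lid_front (a point): middle of the lid's front edge, half-way through its thickness (91 mm towards -x of the lid's centre)
- tray: White slotted plastic goods tray, fixed, 250 (x) x 276 (y) mm, walls 45 mm high, floor 4 mm thick. Origin: centre of its underside. Holds the bottles and a squat jar. The bench between tray and box is clear: room to lay the lid
- box_floor (a point): middle of the box's inner floor, 8 mm above the bench; axes as the box's. From here the six cells' centres lie at x = -63, 0, 63 mm and y = -35.5, 35.5 mm
- bottle0_mid (a point): Blue bottle, 98 mm tall, 130 g: body 48 mm diameter to 58 mm, sloping shoulder to 66 mm, then a slim white cap 18 mm in diameter up to 98 mm. This point: on its axis, half-way up (49 mm above its underside), z towards the cap. Best gripped by the upper two thirds of the cap. Starts upright on the tray's floor; may be absent
- bottle1_mid (a point): Blue bottle, 98 mm tall, 130 g: body 48 mm diameter to 58 mm, sloping shoulder to 66 mm, then a slim white cap 18 mm in diameter up to 98 mm. This point: on its axis, half-way up (49 mm above its underside), z towards the cap. Best gripped by the upper two thirds of the cap. Starts upright on the tray's floor; may be absent
- bottle2_mid (a point): Blue bottle, 98 mm tall, 130 g: body 48 mm diameter to 58 mm, sloping shoulder to 66 mm, then a slim white cap 18 mm in diameter up to 98 mm. This point: on its axis, half-way up (49 mm above its underside), z towards the cap. Best gripped by the upper two thirds of the cap. Starts upright on the tray's floor; may be absent
- bottle3_mid (a point): Blue bottle, 98 mm tall, 130 g: body 48 mm diameter to 58 mm, sloping shoulder to 66 mm, then a slim white cap 18 mm in diameter up to 98 mm. This point: on its axis, half-way up (49 mm above its underside), z towards the cap. Best gripped by the upper two thirds of the cap. Starts upright on the tray's floor; may be absent
- bottle4_mid (a point): Blue bottle, 98 mm tall, 130 g: body 48 mm diameter to 58 mm, sloping shoulder to 66 mm, then a slim white cap 18 mm in diameter up to 98 mm. This point: on its axis, half-way up (49 mm above its underside), z towards the cap. Best gripped by the upper two thirds of the cap. Starts upright on the tray's floor; may be absent
- bottle5_mid (a point): Blue bottle, 98 mm tall, 130 g: body 48 mm diameter to 58 mm, sloping shoulder to 66 mm, then a slim white cap 18 mm in diameter up to 98 mm. This point: on its axis, half-way up (49 mm above its underside), z towards the cap. Best gripped by the upper two thirds of the cap. Starts upright on the tray's floor; may be absent
- jar: squat blue jar with a broad white lid, 54 mm diameter, 58 mm tall, standing in the tray among the bottles; stays there. Origin under its centre
- razor0: blue disposable razor lying on the bench, 111 mm long; bystander
- razor1: blue disposable razor lying on the bench; bystander
- tape: roll of packing tape lying flat, 100 mm diameter, 48 mm tall; bystander
- foamcan: tall blue foam can, 50 mm diameter, 152 mm tall, on the bench; bystander
- cutter: grey box cutter lying on the bench, 130 mm; bystander

How it is judged:
On the way, in this order (a step that is already met when the one before it is completed fails the run):
1. the lid's front edge is over and past the stop lip, its rear still in the grooves (x of lid_front in the frame of packbox below -0.105 m and z of lid_front in the frame of packbox above 0.118 m and x of lid_mid in the frame of packbox above -0.088 m), for 0.05 s.
2. the lid lies flat on the bench, off the box (height (world z) of lid_mid below 0.02 m and angle between lid_mid's own z axis and vertical below 0.1 rad and horizontal distance between lid_mid and packbox above 0.15 m), for 0.2 s.
3. every bottle stands upright on the floor of a cell of the box, the lid still lying on the bench (all of step 2 and x of bottle0_mid in the frame of packbox between -0.09 and 0.09 m and y of bottle0_mid in the frame of packbox between -0.067 and 0.067 m and z of each of bottle0_mid, bottle1_mid, bottle2_mid, bottle3_mid, bottle4_mid, bottle5_mid in the frame of packbox below 0.063 m and angle between each of bottle0_mid, bottle1_mid, bottle2_mid, bottle3_mid, bottle4_mid, bottle5_mid's own z axis and vertical below 0.15 rad and x of bottle1_mid in the frame of packbox between -0.09 and 0.09 m and y of bottle1_mid in the frame of packbox between -0.067 and 0.067 m and x of bottle2_mid in the frame of packbox between -0.09 and 0.09 m and y of bottle2_mid in the frame of packbox between -0.067 and 0.067 m and x of bottle3_mid in the frame of packbox between -0.09 and 0.09 m and y of bottle3_mid in the frame of packbox between -0.067 and 0.067 m and x of bottle4_mid in the frame of packbox between -0.09 and 0.09 m and y of bottle4_mid in the frame of packbox between -0.067 and 0.067 m and x of bottle5_mid in the frame of packbox between -0.09 and 0.09 m and y of bottle5_mid in the frame of packbox between -0.067 and 0.067 m), for 0.2 s.
At the end, for the whole second after the job is handed in: Every bottle stands upright (within 0.15 rad) on the floor of a cell of its own, and the lid is closed: flat on its ledges (within 2.5 mm and 0.02 rad), its front edge behind the stop lip, at rest (x of bottle0_mid in the frame of packbox between -0.09 and 0.09 m and y of bottle0_mid in the frame of packbox between -0.067 and 0.067 m and z of each of bottle0_mid, bottle1_mid, bottle2_mid, bottle3_mid, bottle4_mid, bottle5_mid in the frame of packbox below 0.063 m and angle between each of bottle0_mid, bottle1_mid, bottle2_mid, bottle3_mid, bottle4_mid, bottle5_mid's own z axis and vertical below 0.15 rad and x of bottle1_mid in the frame of packbox between -0.09 and 0.09 m and y of bottle1_mid in the frame of packbox between -0.067 and 0.067 m and x of bottle2_mid in the frame of packbox between -0.09 and 0.09 m and y of bottle2_mid in the frame of packbox between -0.067 and 0.067 m and x of bottle3_mid in the frame of packbox between -0.09 and 0.09 m and y of bottle3_mid in the frame of packbox between -0.067 and 0.067 m and x of bottle4_mid in the frame of packbox between -0.09 and 0.09 m and y of bottle4_mid in the frame of packbox between -0.067 and 0.067 m and x of bottle5_mid in the frame of packbox between -0.09 and 0.09 m and y of bottle5_mid in the frame of packbox between -0.067 and 0.067 m and z of lid_mid in the frame of packbox between 0.112 and 0.1175 m and angle between lid_mid's own z axis and vertical below 0.02 rad and x of lid_front in the frame of packbox above -0.0945 m and horizontal distance between lid_mid and packbox below 0.008 m and linear speed of lid below 0.02 m/s); the robot touches nothing.
It fails at once if a bystander (jar, razors, tape, foam can or cutter) is shifted by more than 7 cm (distance of any of jar, razor0, razor1, tape, foamcan, cutter from where it was at the start of the episode above 0.07 m).
Of bottle0, bottle1, bottle2, bottle3, bottle4, bottle5 only 4 to 6 are there at a start; the rules pass over those that are not, and their reading is None.
At some moment in a run one of bottle0, bottle1, bottle2, bottle3, bottle4, bottle5 may be knocked a few centimetres aside while the robot is not near it.
Once in a run the grip may slacken for a moment while it holds something.
It also fails if it takes over 210 s, if anything falls off the work surface, if the arm or the gripper's body presses on something with over 40 N, if the wrist force passes 120 N, or if a joint passes its speed limit or range.

## Working session

There is one attempt and no reset: what is moved stays moved. The work goes in short steps, Python scripts to look and compute and a tool call to move; the robot and the scene stay as the last step left them, time stands still between calls to the robot, and variables do not carry over. Pictures are saved under pics/ and viewed, and the job is handed in when it is done.

Besides the shell and the picture viewer there is one more tool, called as name(argument=value, ...), one argument or row to a line, values as JSON. send_rows: Moves the arm, as the interface text tells. Its arguments: {"type":"object","properties":{"steps":{"type":"array","items":{"type":"array","items":{"type":"array","items":{"type":"number"}}}},"grip_force":{"type":"number"}},"required":["steps"]}

```bash
ls; mkdir -p pics
python3 - <<'E'
from station import manip
import cv2
for n in("side","top"):
    im=manip.snapshot(n); cv2.imwrite(f"pics/{n}0.png",im[:,:,::-1]); p=manip.camera_params(n); print(n,p)
s=manip.sense();print(s)
E
```

```text
pics
side {'fx': 519.8737450575992, 'fy': 519.8737450575992, 'cx': 309.11154985381694, 'cy': 236.55487744945123, 'T': array([[-0.82816566, -0.36432741,  0.42591921,  0.20656123],
       [-0.56035993,  0.55415791, -0.61555321,  0.53464938],
       [-0.01176359, -0.74844809, -0.66308904,  0.72613382],
       [ 0.        ,  0.        ,  0.        ,  1.        ]])}
top {'fx': 552.6257866499886, 'fy': 552.6257866499886, 'cx': 317.02963085544036, 'cy': 237.40825682541444, 'T': array([[ 0.01319183, -0.98882598,  0.14848956,  0.43289782],
       [-0.99981838, -0.01508707, -0.01164426, -0.02751989],
       [ 0.01375442, -0.14830898, -0.98884542,  1.09661899],
       [ 0.        ,  0.        ,  0.        ,  1.        ]])}
{'t': 0.1, 'q': array([-1.52045896e+00,  5.28370967e-01,  1.43378657e+00,  1.45334516e-05,
        1.18141839e+00, -1.78509573e-01]), 'qd': array([-0.00163295, -0.00344533, -0.00249693, -0.00053672,  0.00082435,
        0.00176634]), 'tau': array([-1.33162875e-04, -4.43304884e+01, -1.78587091e+01, -2.81348321e-04,
        3.91051974e-03,  4.70797076e-06]), 'tcp_pos': array([ 0.14177755, -0.60803552,  0.23042891]), 'tool_rot': array([ 0.44017442,  0.55427535, -0.43911504,  0.55335639]), 'force': array([-0.20298864, -0.71101258,  0.90723448]), 'ft_torque': array([-0.02247787, -0.01020076, -0.02209281]), 'finger_gap': 1.002052524435013}
```

View pics/top0.png

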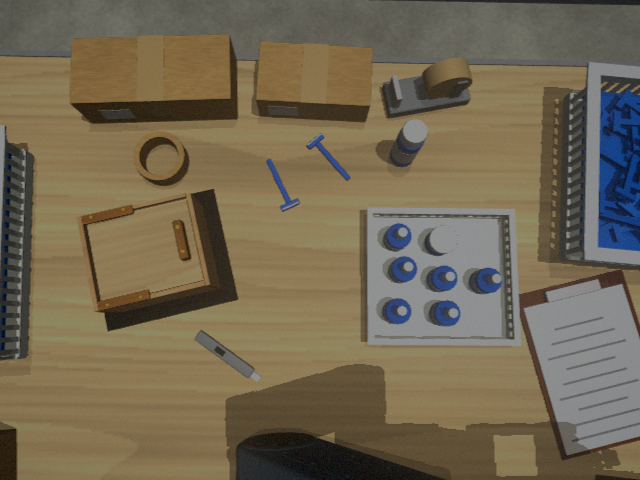

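View pics/side0.png

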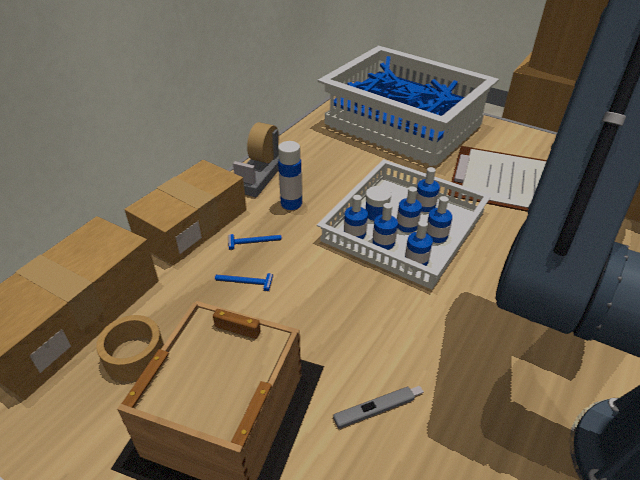

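The top view shows the box at (150,255), with the bar at (181,240) on the front (right) end. Six bottles and the jar (444,240) are in the tray at right. I'll enlarge crops to measure.

Run:
```python
import cv2
im=cv2.imread("pics/top0.png")
cv2.imwrite("pics/c1.png",cv2.resize(im[180:335,70:245],None,fx=4,fy=4,interpolation=cv2.INTER_CUBIC)[:600,:720])
cv2.imwrite("pics/c2.png",cv2.resize(im[200:350,360:525],None,fx=4,fy=4,interpolation=cv2.INTER_CUBIC))
im=cv2.imread("pics/side0.png")
cv2.imwrite("pics/c3.png",cv2.resize(im[295:480,110:330],None,fx=3.2,fy=3.2,interpolation=cv2.INTER_CUBIC))
```

```text
(no output)
```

View pics/c1.png

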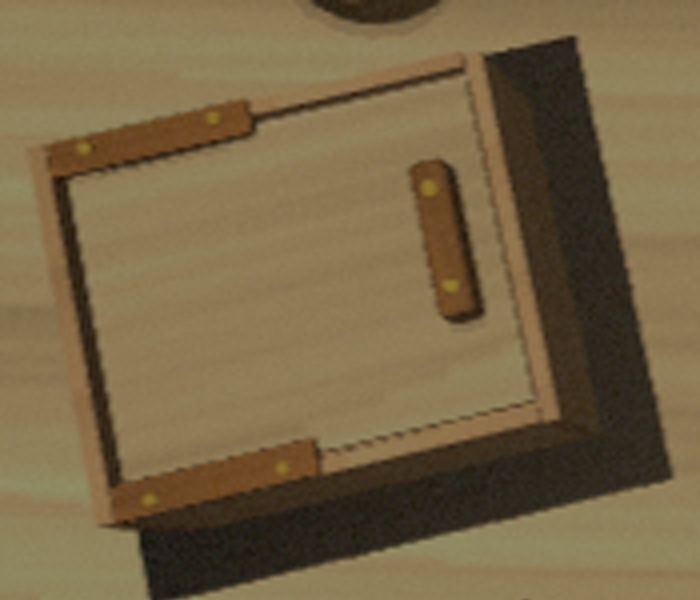

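View pics/c2.png

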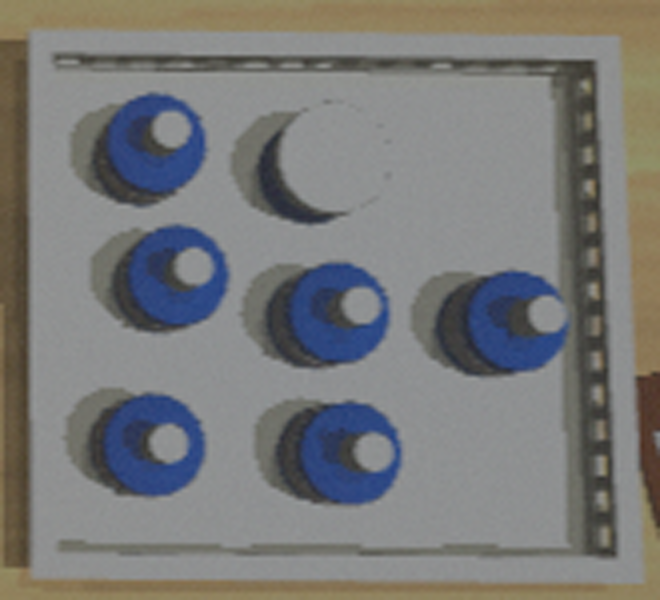

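View pics/c3.png

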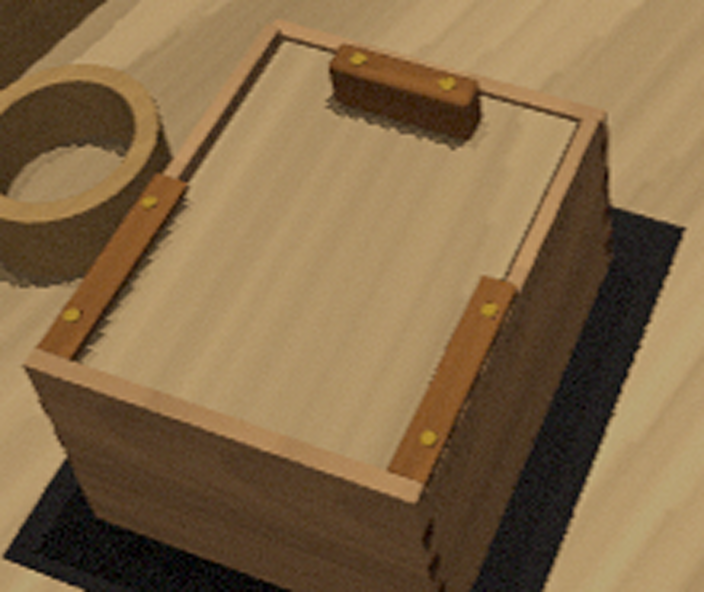

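```bash
cat > h.py <<'E'
import numpy as np, cv2
from scipy.optimize import least_squares
from station import manip
P={n:manip.camera_params(n) for n in("side","top")}
def ray(n,uv,z):
    p=P[n];d=p["T"][:3,:3]@np.array([(uv[0]-p["cx"])/p["fx"],(uv[1]-p["cy"])/p["fy"],1]);o=p["T"][:3,3]
    return o+d*(z-o[2])/d[2]
def proj(n,X):
    p=P[n];c=p["T"][:3,:3].T@(np.asarray(X)-p["T"][:3,3]);return np.array([p["cx"]+p["fx"]*c[0]/c[2],p["cy"]+p["fy"]*c[1]/c[2]])
def crop(uv,o,s): return np.array(o)+(np.array(uv)+.5)/s-.5
def snap(n,name,box=None,s=1):
    im=manip.snapshot(n)[:,:,::-1]
    if box: u0,v0,u1,v1=box; im=cv2.resize(np.ascontiguousarray(im[v0:v1,u0:u1]),None,fx=s,fy=s,interpolation=cv2.INTER_CUBIC)
    cv2.imwrite(f"pics/{name}.png",im)
def st():
    s=manip.sense();R=s["tool_rot"];from scipy.spatial.transform import Rotation as Q
    M=Q.from_quat(R).as_matrix();print("t",round(s["t"],2),"tcp",s["tcp_pos"].round(4),"zaxis",M[:,2].round(3),"yaw",round(float(np.arctan2(M[1,2],M[0,2])),4),"x",M[:,0].round(3),"F",s["force"].round(1),"gap",round(s["finger_gap"],3),"q",s["q"].round(2));return s
E
python3 - <<'E'
from h import *
ob=[]
for uv,b in [((30,150),(.101,-.0855,.13)),((103,525),(.101,.0855,.13)),((484,52),(-.101,-.0855,.119)),((560,418),(-.101,.0855,.119)),((439,237),None)]:
    if b: ob.append(("top",crop(uv,(70,180),4),b))
for uv,b in [((25,362),(.101,-.0855,.13)),((417,501),(.101,.0855,.13)),((278,20),(-.101,-.0855,.119)),((607,115),(-.101,.0855,.119))]:
    ob.append(("side",crop(uv,(110,295),3.2),b))
def W(p,b): c,s=np.cos(p[2]),np.sin(p[2]);return [p[0]+c*b[0]-s*b[1],p[1]+s*b[0]+c*b[1],b[2]]
f=lambda p:np.concatenate([proj(n,W(p,b))-uv for n,uv,b in ob])
r=least_squares(f,[.4,.3,1.57]);print(r.x,r.fun.round(1))
for sel in("top","side"):
    o2=[o for o in ob if o[0]==sel]
    print(sel,least_squares(lambda p:np.concatenate([proj(n,W(p,b))-uv for n,uv,b in o2]),[.4,.3,1.57]).x)
print("bar top",ray("top",crop((440,237),(70,180),4),.146),"side",ray("side",crop((404,71),(110,295),3.2),.146), "pred", W(r.x,(-.071,0,.146)))
s=st()
for uv in [(170,130),(193,267),(167,444),(360,306),(374,452),(545,314)]:
    x=ray("top",crop(uv,(360,200),4),.102);print("b",x.round(4),proj("side",x).round(0),"r",np.hypot(x[0],x[1]).round(3))
print("jar",ray("top",crop((335,157),(360,200),4),.062))
for uv in [(30,30),(618,37),(30,578),(643,580)]: print("tray",ray("top",crop(uv,(360,200),4),.045).round(3))
E
```

```text
[0.55096273 0.26697799 1.82168066] [-0.2 -0.5 -1.1  0.6 -0.1 -0.5  0.7  0.2 -0.1  0.5 -0.2  0.6  0.2 -0.7
  0.5 -1.6]
top [0.55092959 0.26666891 1.82321529]
side [0.55093398 0.26715403 1.82073801]
bar top [0.5694443  0.19935687 0.146     ] side [0.56961588 0.19788036 0.146     ] pred [np.float64(0.5685892426108131), np.float64(0.19820077068831204), 0.146]
t 0.1 tcp [ 0.1418 -0.608   0.2304] zaxis [ 0.227 -0.974 -0.002] yaw -1.342 x [-0.     0.002 -1.   ] F [-0.2 -0.7  0.9] gap 1.002 q [-1.52  0.53  1.43  0.    1.18 -0.18]
b [ 0.5944 -0.1945  0.102 ] [357. 197.] r 0.625
b [ 0.5318 -0.2044  0.102 ] [388. 205.] r 0.57
b [ 0.4522 -0.1918  0.102 ] [423. 223.] r 0.491
b [ 0.5152 -0.2798  0.102 ] [412. 189.] r 0.586
b [ 0.4499 -0.2846  0.102 ] [444. 198.] r 0.532
b [ 0.5127 -0.3636  0.102 ] [431. 169.] r 0.629
jar [ 0.58910519 -0.27961343  0.062     ]
tray [ 0.652 -0.136  0.045]
tray [ 0.653 -0.423  0.045]
tray [ 0.39  -0.136  0.045]
tray [ 0.393 -0.425  0.045]
```

The box fits at (0.551, 0.267) with yaw 1.822, residuals about 1 px, and both cameras agree. The bar measures within 1.5 mm of where that pose predicts it. All six bottles project onto their caps in the side view. Moving above the bar.

send_rows(
  steps=[
    [[0,0.04,0.045,0,0],[0,0.08,0.09,0,0],[0,0.12,0.135,0,0],[0,0.165,0.18,0,0],[0,0.205,0.225,0,0],[0,0.245,0.27,0,0],[0,0.285,0.315,0,0],[0,0.328,0.358,0,0.022]],
  ],
)

```text
t: 1.1
tcp_pos: [0.4706, -0.2489, 0.2311]
tool_rot: [0.433, 0.559, -0.433, 0.559]
force: [0.1, -1.7, 0.2]
finger_gap: 1.002
```

send_rows(
  steps=[
    [[0,0.012,0.055,0,0],[0,0.025,0.11,0,0],[0,0.037,0.165,0,0],[0,0.05,0.22,0,0],[0,0.062,0.275,0,0],[0,0.075,0.33,0,0],[0,0.087,0.39,0,0],[0.3,0.099,0.4485,0,0]],
  ],
)

```text
t: 2.1
tcp_pos: [0.5687, 0.1998, 0.2309]
tool_rot: [0.433, 0.559, -0.434, 0.559]
force: [1.0, -0.8, -1.2]
finger_gap: 0.813
```

Run:
```python
from h import *
s=st()
```

```text
t 2.1 tcp [0.5687 0.1998 0.2309] zaxis [ 0.248 -0.969  0.   ] yaw -1.3199 x [-0.001 -0.    -1.   ] F [ 1.  -0.8 -1.2] gap 0.813 q [ 0.15  0.5   1.49 -0.    1.15  1.47]
```

send_rows(
  steps=[
    [[0.4,0,-0.001,-0.05,0],[0.4,0,-0.001,-0.09,0],[0.4,0,-0.001,-0.1085,0],[0.4,0,-0.001,-0.1085,0]],
  ],
)

```text
t: 2.6
tcp_pos: [0.5671, 0.1966, 0.1207]
tool_rot: [0.432, 0.56, -0.435, 0.557]
force: [-0.2, 0.0, -0.0]
finger_gap: 0.598
```

Run:
```python
from h import *
s=st()
snap("side","s1",(190,200,350,340),5)
snap("top","t1",(70,180,245,330),4)
```

```text
t 2.6 tcp [0.5671 0.1966 0.1207] zaxis [ 0.248 -0.969 -0.001] yaw -1.3199 x [-0.005 -0.001 -1.   ] F [-0.2  0.  -0. ] gap 0.598 q [ 0.15  0.64  1.59 -0.    0.92  1.47]
```

View pics/s1.png

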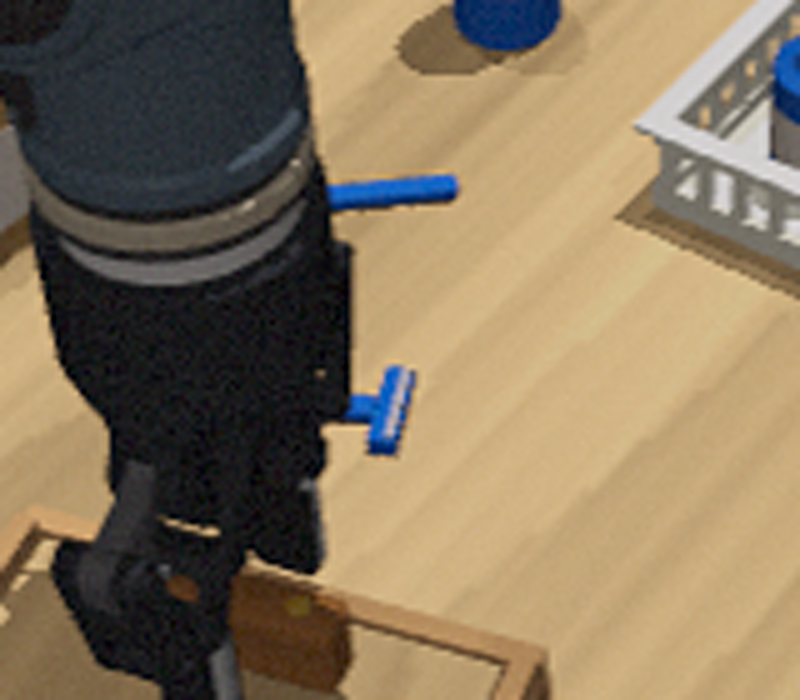

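The side view shows the fingers straddling the bar, rear finger near the camera and front finger beyond it. Closing now.

send_rows(
  steps=[
    [[1,0,0,0.001,0],[1,0,0,0.001,0],[1,0,0,0.001,0],[1,0,0,0.001,0],[1,0,0,0.001,0]],
  ],
  grip_force=35,
)

```text
t: 3.32
tcp_pos: [0.5694, 0.1978, 0.1253]
tool_rot: [0.435, 0.558, -0.433, 0.559]
force: [-1.3, 3.5, 5.7]
finger_gap: 0.176
```

Run:
```python
from h import *
s=st()
```

```text
t 3.33 tcp [0.5694 0.1978 0.1253] zaxis [ 0.248 -0.969 -0.001] yaw -1.3204 x [ 0.002  0.002 -1.   ] F [-1.3  3.5  5.7] gap 0.176 q [0.15 0.63 1.58 0.   0.92 1.47]
```

send_rows(
  steps=[
    [[1,0,0,0.003,0],[1,0,0,0.006,0],[1,0,0,0.009,0],[1,0,0,0.0115,0],[1,0,0,0.0115,0],[1,0,0,0.0115,0]],
  ],
)

```text
t: 4.08
tcp_pos: [0.5675, 0.197, 0.1334]
tool_rot: [0.433, 0.559, -0.434, 0.558]
force: [0.2, 5.7, -9.6]
finger_gap: 0.176
```

Run:
```python
from h import *
s=st()
snap("side","s2",(110,280,310,430),4)
snap("top","t2",(70,180,245,330),4)
```

```text
t 4.08 tcp [0.5675 0.197  0.1334] zaxis [ 0.249 -0.969 -0.   ] yaw -1.3195 x [-0.003 -0.001 -1.   ] F [ 0.2  5.7 -9.6] gap 0.176 q [ 0.15  0.62  1.58 -0.    0.95  1.47]
```

View pics/s2.png

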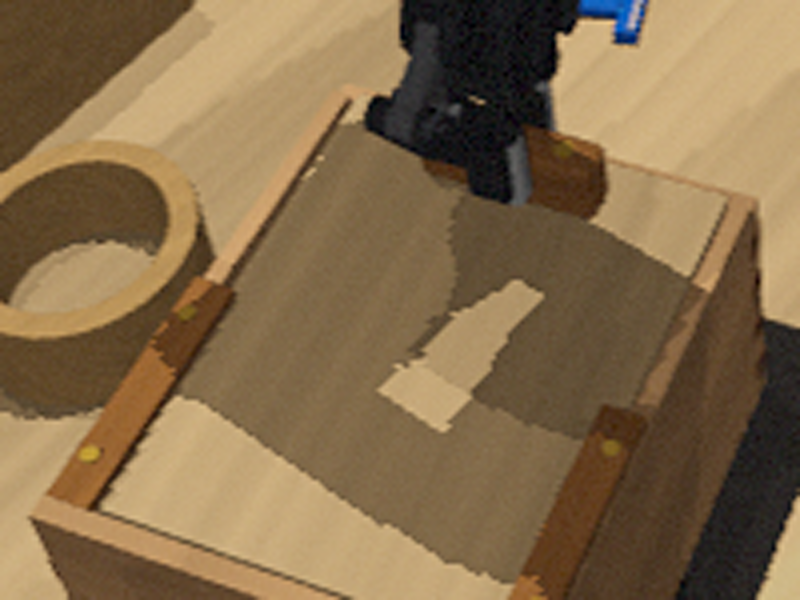

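View pics/t2.png

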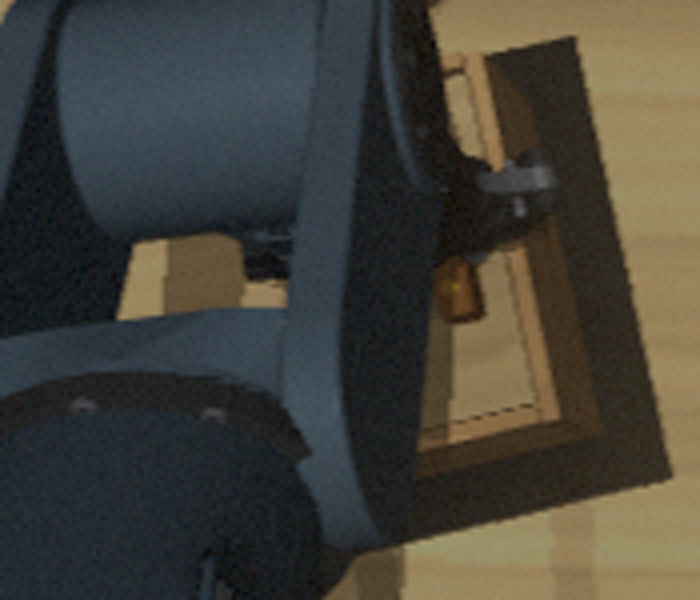

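The front has risen about 8 mm and the keepers push back with 10 N. Raising a touch more and pulling.

send_rows(
  steps=[
    [[1,0,0,0.0025,0],[1,0,0,0.0025,0],[1,0.0012,-0.005,0.0025,0],[1,0.0025,-0.01,0.0025,0],[1,0.005,-0.0195,0.0025,0],[1,0.0075,-0.029,0.0025,0],[1,0.0075,-0.029,0.0025,0]],
  ],
)

```text
t: 5.05
tcp_pos: [0.5753, 0.1661, 0.1369]
tool_rot: [0.432, 0.559, -0.435, 0.558]
force: [-2.3, -1.1, -8.0]
finger_gap: 0.181
```

Run:
```python
from h import *
s=st()
snap("side","s3",(110,280,310,430),4)
```

```text
t 5.05 tcp [0.5753 0.1661 0.1369] zaxis [ 0.248 -0.969  0.002] yaw -1.3197 x [-0.003 -0.003 -1.   ] F [-2.3 -1.1 -8. ] gap 0.181 q [ 0.1   0.61  1.58 -0.    0.95  1.42]
```

View pics/s3.png

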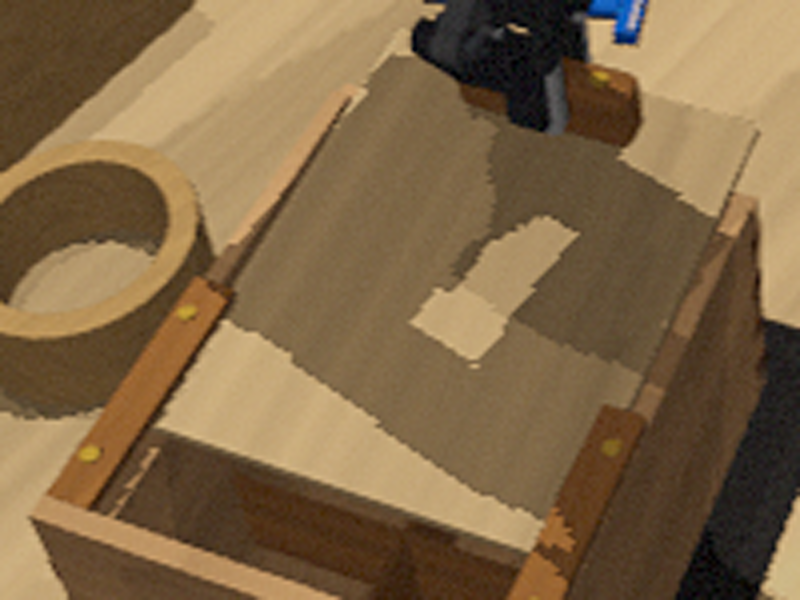

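The lid's front is over and past the lip and its rear is still in the grooves. Continuing the pull.

send_rows(
  steps=[
    [[1,0.003,-0.012,0,0],[1,0.006,-0.024,0,0],[1,0.009,-0.036,0,0],[1,0.012,-0.048,0,0],[1,0.012,-0.048,0,0]],
  ],
)

```text
t: 5.72
tcp_pos: [0.5897, 0.1175, 0.1385]
tool_rot: [0.434, 0.557, -0.434, 0.56]
force: [0.4, -2.1, -5.5]
finger_gap: 0.179
```

send_rows(
  steps=[
    [[1,0,0,0,0],[1,0.003,-0.012,0,0],[1,0.006,-0.024,0,0],[1,0.009,-0.036,0,0],[1,0.012,-0.048,0,0],[1,0.012,-0.048,0,0]],
  ],
  grip_force=70,
)

```text
t: 6.48
tcp_pos: [0.6009, 0.0706, 0.138]
tool_rot: [0.434, 0.558, -0.434, 0.558]
force: [0.3, 0.3, 0.2]
finger_gap: 0.168
```

Run:
```python
from h import *
s=st()
snap("side","s4")
```

```text
t 6.47 tcp [0.6009 0.0706 0.138 ] zaxis [ 0.246 -0.969  0.   ] yaw -1.3219 x [ 0.001  0.    -1.   ] F [0.3 0.3 0.2] gap 0.168 q [-0.07  0.62  1.57  0.    0.96  1.25]
```

View pics/s4.png

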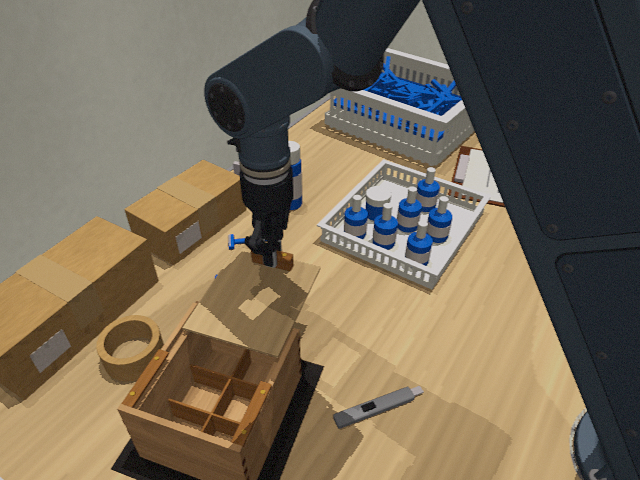

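The lid is clear of the box and held. Checking its tilt and the razor and cutter positions before laying it down.

send_rows(
  steps=[
    [[1,0,0,0.02,0],[1,0,0,0.04,0],[1,-0.02,-0.04,0.04,0],[1,-0.045,-0.09,0.04,0],[1,-0.073,-0.134,0.04,0],[1,-0.073,-0.134,0.04,0],[1,-0.073,-0.134,0.04,0]],
  ],
)

```text
t: 7.4
tcp_pos: [0.5276, -0.0619, 0.178]
tool_rot: [0.434, 0.558, -0.433, 0.559]
force: [-0.9, -0.2, -1.7]
finger_gap: 0.174
```

Run:
```python
from h import *
s=st()
print(ray("top",(290,208),.01),ray("top",(262,382),.01),ray("top",(195,332),.01))
snap("side","s5",(220,160,420,310),4)
snap("top","t5",(180,170,380,320),4)
```

```text
t 7.4 tcp [ 0.5276 -0.0619  0.178 ] zaxis [ 0.248 -0.969 -0.   ] yaw -1.3206 x [ 0.001  0.    -1.   ] F [-0.9 -0.2 -1.7] gap 0.174 q [-0.33  0.48  1.72  0.    0.94  0.99]
[0.65480446 0.01461205 0.01      ] [0.31510866 0.06114895 0.01      ] [0.40760497 0.19311245 0.01      ]
```

View pics/s5.png

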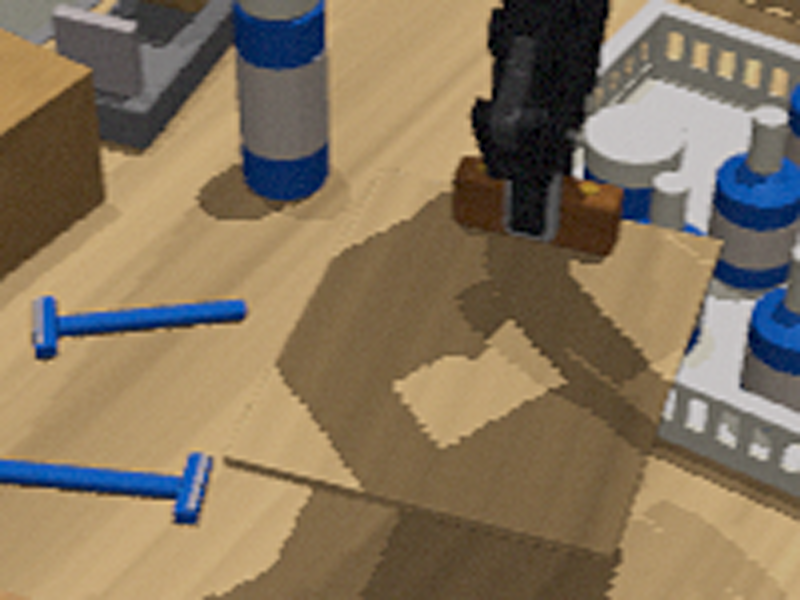

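View pics/t5.png

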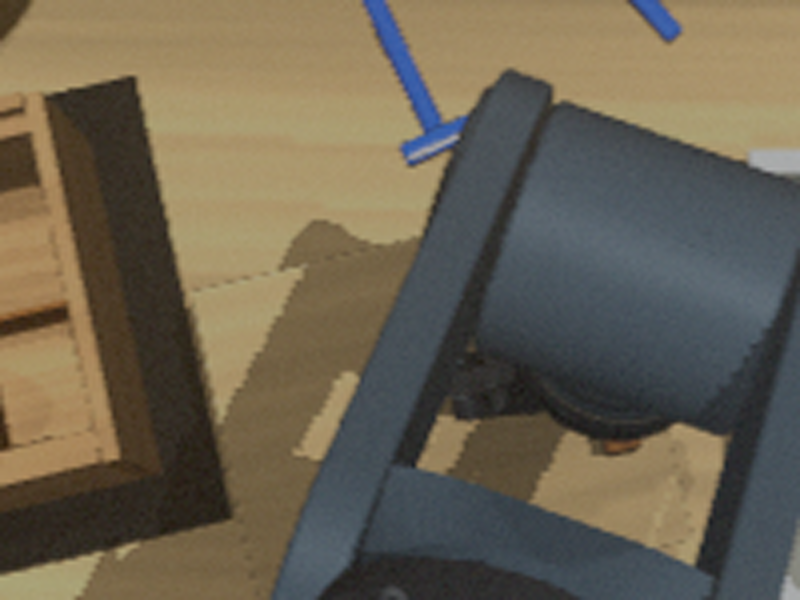

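Run:
```python
from h import *
from scipy.spatial.transform import Rotation as Q
# upper-face corners, lid frame
ob=[((228,458),(.091,-.0755,.003)),((618,553),(.091,.0755,.003)),((721,239),(-.091,.0755,.003)),((388,168),(-.091,-.0755,.003)),
 ((473,157),(-.063-.016,-.035,.031)),((619,190),(-.063-.016,.035,.031))]
def f(p):
    R=Q.from_euler("ZYX",[p[3],p[4],p[5]]).as_matrix();return np.concatenate([proj("side",np.array(p[:3])+R@np.array(b))-crop(uv,(220,160),4) for uv,b in ob])
r=least_squares(f,[.51,.005,.17,1.82,0,0]);print(r.x.round(4),r.fun.round(1))
```

```text
[ 5.1600e-01 -5.7000e-03  1.5320e-01  1.8239e+00  3.2500e-02 -1.3000e-03] [ 1.  -0.2 -0.9  0.2  0.2  0.4 -0.5  0.6 -1.7 -0.4  1.8 -0.5]
```

The lid droops about 0.03 rad (rear down), which will help when reinserting it. The razor and cutter are clear of the landing area. Lowering.

send_rows(
  steps=[
    [[1,0,0,-0.045,0],[1,0,0,-0.09,0],[1,0,0,-0.125,0],[1,0,0,-0.14,0],[1,0,0,-0.148,0],[1,0,0,-0.154,0],[1,0,0,-0.154,0]],
  ],
)

```text
t: 8.38
tcp_pos: [0.5278, -0.0623, 0.0243]
tool_rot: [0.434, 0.558, -0.433, 0.559]
force: [-0.6, 0.4, -0.6]
finger_gap: 0.169
```

Run:
```python
from h import *
s=st()
snap("side","s6",(220,160,420,310),4)
```

```text
t 8.38 tcp [ 0.5278 -0.0623  0.0243] zaxis [ 0.248 -0.969  0.001] yaw -1.3199 x [ 0.001 -0.    -1.   ] F [-0.6  0.4 -0.6] gap 0.169 q [-0.33  0.74  1.81  0.    0.59  0.99]
```

View pics/s6.png

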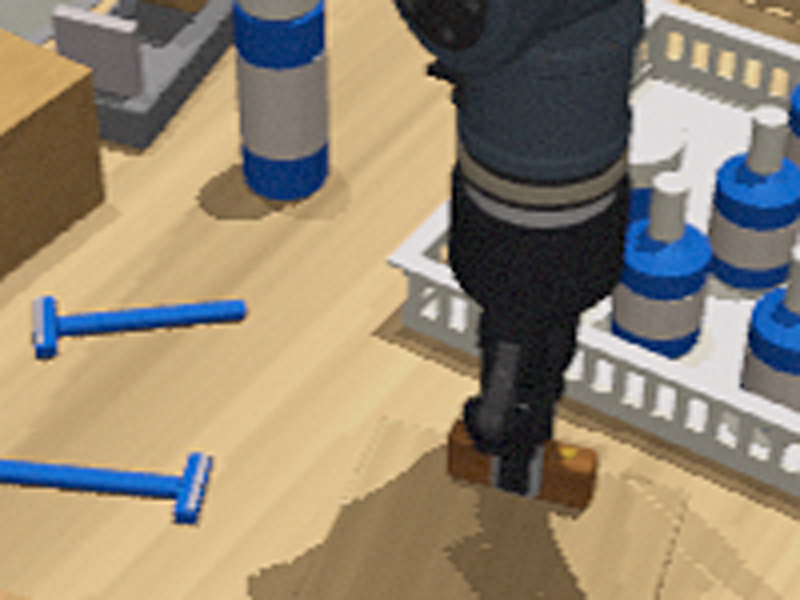

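send_rows(
  steps=[
    [[1,0,0,-0.003,0],[1,0,0,-0.006,0],[1,0,0,-0.008,0],[1,0,0,-0.008,0]],
  ],
  grip_force=40,
)

```text
t: 8.93
tcp_pos: [0.5274, -0.0623, 0.0159]
tool_rot: [0.434, 0.559, -0.434, 0.559]
force: [-0.5, -0.1, 1.2]
finger_gap: 0.168
```

send_rows(
  steps=[
    [[1,0,0,-0.002,0],[1,0,0,-0.004,0],[1,0,0,-0.004,0]],
  ],
  grip_force=25,
)

```text
t: 9.3
tcp_pos: [0.5277, -0.0625, 0.0135]
tool_rot: [0.434, 0.558, -0.433, 0.559]
force: [-1.5, -2.1, 14.4]
finger_gap: 0.17
```

Run:
```python
from h import *
s=st()
snap("side","s7",(220,160,420,310),4)
```

```text
t 9.3 tcp [ 0.5277 -0.0625  0.0135] zaxis [ 0.248 -0.969  0.001] yaw -1.32 x [ 0.001 -0.001 -1.   ] F [-1.5 -2.1 14.4] gap 0.17 q [-0.33  0.76  1.81 -0.    0.57  0.99]
```

View pics/s7.png

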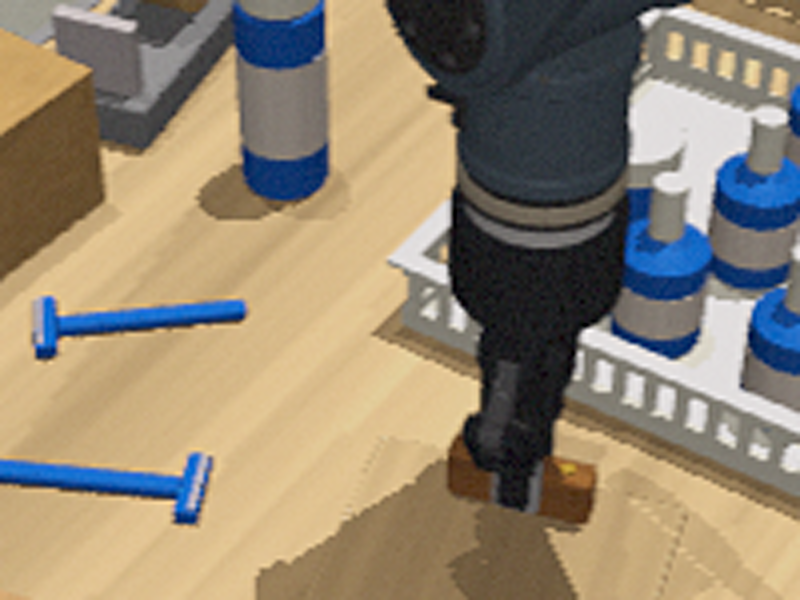

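Contact at 14 N with the lid on the bench. Releasing and rising.

send_rows(
  steps=[
    [[0.6,0,0,0.003,0],[0.5,0,0,0.003,0],[0.5,0,0,0.003,0],[0.5,0,0,0.05,0],[0.5,0,0,0.1,0],[0.5,0,0,0.16,0],[0.5,0,0,0.22,0],[0.5,0,-0.05,0.22,0]],
  ],
)

```text
t: 10.35
tcp_pos: [0.5301, -0.1111, 0.2369]
tool_rot: [0.433, 0.556, -0.431, 0.563]
force: [1.0, -0.5, -0.4]
finger_gap: 0.5
```

Run:
```python
from h import *
s=st()
snap("side","s8")
snap("top","t8")
```

```text
t 10.35 tcp [ 0.5301 -0.1111  0.2369] zaxis [ 0.253 -0.967  0.006] yaw -1.3147 x [ 0.01  -0.003 -1.   ] F [ 1.  -0.5 -0.4] gap 0.5 q [-0.41  0.4   1.64  0.    1.08  0.9 ]
```

View pics/s8.png

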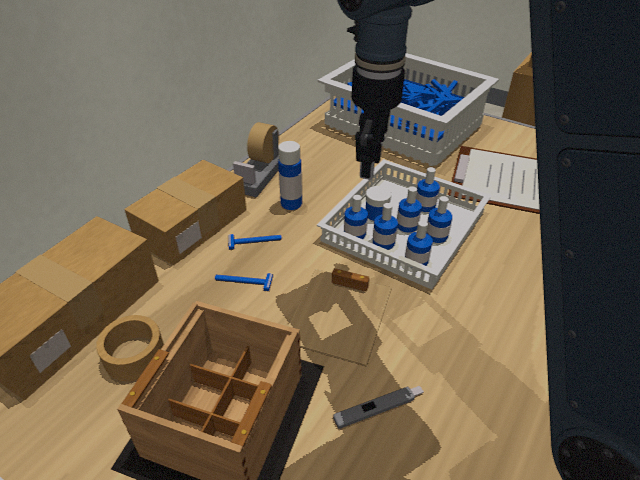

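View pics/t8.png

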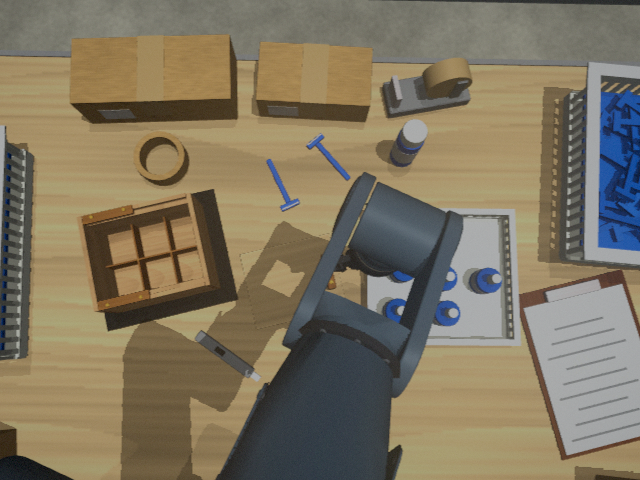

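The lid lies flat on the bench with its bar at about (350,280) in the side view, and the box is open with six empty cells. Now bottle 1 at (0.594,-0.1945).

send_rows(
  steps=[
    [[0.5,0.03,-0.04,0.02,0.18],[0.5,0.0669,-0.082,0.02,0.36],[0.5,0.0669,-0.082,0.02,0.54],[0.5,0.0669,-0.082,0.01,0.72],[0.5,0.0669,-0.082,0,0.9],[0.5,0.0669,-0.082,0,1.08],[0.5,0.0669,-0.082,0,1.26],[0.5,0.0669,-0.082,-0.03,1.44]],
  ],
)

```text
t: 11.45
tcp_pos: [0.5955, -0.1943, 0.2026]
tool_rot: [-0.045, 0.704, 0.044, 0.707]
force: [-0.5, 0.3, 0.8]
finger_gap: 0.502
```

send_rows(
  steps=[
    [[0.5,0,0,-0.03,0.131],[0.5,0,0,-0.07,0.131],[0.5,0,0,-0.07,0.131]],
  ],
)

```text
t: 11.82
tcp_pos: [0.591, -0.1921, 0.1277]
tool_rot: [-0.086, 0.705, 0.091, 0.699]
force: [-0.2, 0.2, -0.2]
finger_gap: 0.504
```

Run:
```python
from h import *
s=st()
snap("side","s9",(310,110,510,260),4)
```

```text
t 11.82 tcp [ 0.591  -0.1921  0.1277] zaxis [ 0.969  0.248 -0.008] yaw 0.251 x [-0.009  0.005 -1.   ] F [-0.2  0.2 -0.2] gap 0.504 q [-0.49  0.65  1.52  0.    0.98 -0.74]
```

View pics/s9.png

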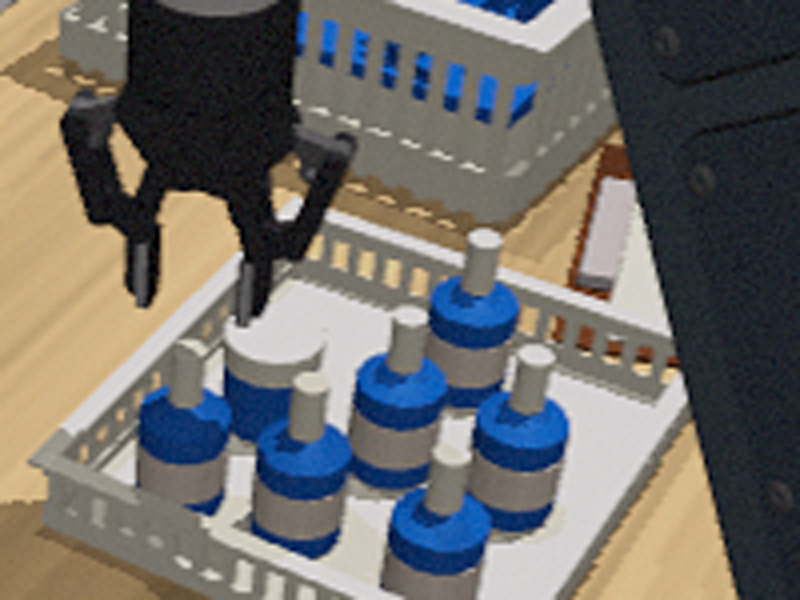

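The cap of bottle 1 sits centred below the open fingers. Descending to grip.

send_rows(
  steps=[
    [[0.5,0,0,-0.03,0],[0.5,0,0,-0.0535,0],[0.5,0,0,-0.0535,0],[0.5,0,0,-0.0535,0],[1,0,0,-0.0535,0],[1,0,0,-0.0535,0],[1,0,0,-0.0535,0],[1,0,0,-0.0535,0]],
  ],
  grip_force=60,
)

```text
t: 12.88
tcp_pos: [0.5954, -0.1946, 0.08]
tool_rot: [-0.089, 0.701, 0.088, 0.702]
force: [0.0, 0.2, 6.4]
finger_gap: 0.187
```

Run:
```python
from h import *
s=st()
snap("side","s10",(310,110,510,260),4)
```

```text
t 12.88 tcp [ 0.5954 -0.1946  0.08  ] zaxis [0.969 0.248 0.002] yaw 0.251 x [ 0.003 -0.001 -1.   ] F [0.  0.2 6.4] gap 0.187 q [-0.49  0.72  1.55  0.    0.87 -0.75]
```

View pics/s10.png

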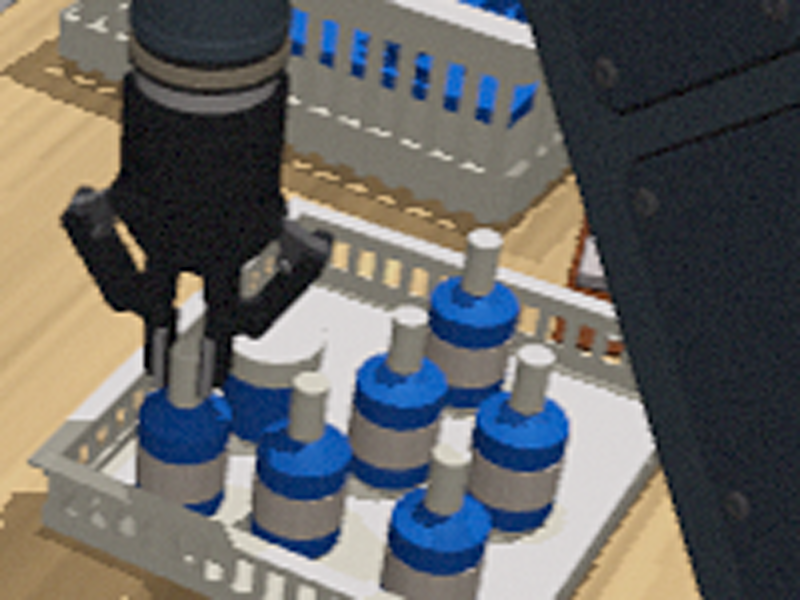

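Gripped (gap 0.187). The side view shows the linkage flare, which just clears the keeper strips with the jaw along box y and a small inward offset. Lifting and carrying to the rear cell.

send_rows(
  steps=[
    [[1,0,0,0.03,0],[1,0,0,0.08,0],[1,0,0,0.13,0],[1,0,0.03,0.165,0],[1,-0.005,0.085,0.167,0],[1,-0.01,0.145,0.167,0],[1,-0.012,0.2,0.167,0],[1,-0.014,0.26,0.167,0]],
  ],
  grip_force=70,
)

```text
t: 13.92
tcp_pos: [0.5795, 0.0673, 0.2452]
tool_rot: [-0.088, 0.702, 0.088, 0.701]
force: [1.4, 1.0, -1.2]
finger_gap: 0.182
```

send_rows(
  steps=[
    [[1,-0.003,0.06,0,0],[1,-0.006,0.12,0,0],[1,-0.009,0.18,0,0],[1,-0.012,0.23,0,0],[1,-0.0145,0.2703,0,0],[1,-0.0145,0.2703,0,0],[1,-0.0145,0.2703,-0.01,0],[1,-0.0145,0.2703,-0.01,0]],
  ],
)

```text
t: 14.92
tcp_pos: [0.5649, 0.3343, 0.2336]
tool_rot: [-0.088, 0.703, 0.087, 0.7]
force: [-0.0, -0.7, -2.2]
finger_gap: 0.183
```

Run:
```python
from h import *
s=st()
snap("side","s11",(80,220,340,415),3)
```

```text
t 14.93 tcp [0.5649 0.3343 0.2336] zaxis [ 0.969  0.247 -0.004] yaw 0.2494 x [-0.004 -0.002 -1.   ] F [-0.  -0.7 -2.2] gap 0.183 q [ 0.36  0.57  1.34 -0.    1.23  0.12]
```

View pics/s11.png

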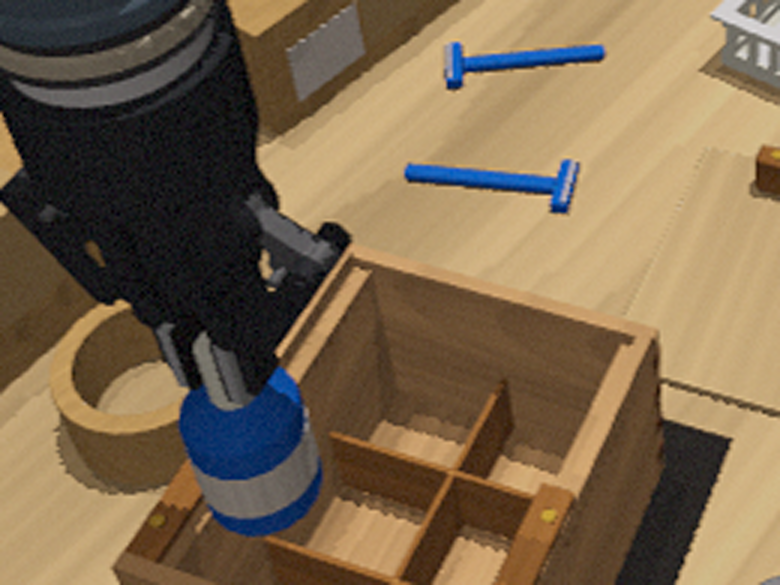

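The bottle hangs upright over the left-rear cell. Lowering.

send_rows(
  steps=[
    [[1,0,0,-0.04,0],[1,0,0,-0.08,0],[1,0,0,-0.115,0],[1,0,0,-0.135,0],[1,0,0,-0.145,0],[1,0,0,-0.15,0],[1,0,0,-0.15,0]],
  ],
)

```text
t: 15.85
tcp_pos: [0.5663, 0.3363, 0.0861]
tool_rot: [-0.088, 0.701, 0.089, 0.702]
force: [0.5, 0.5, -1.8]
finger_gap: 0.183
```

Run:
```python
from h import *
s=st()
snap("side","s12",(80,220,340,415),3)
```

```text
t 15.85 tcp [0.5663 0.3363 0.0861] zaxis [0.969 0.248 0.001] yaw 0.2509 x [ 0.001  0.001 -1.   ] F [ 0.5  0.5 -1.8] gap 0.183 q [ 0.37  0.75  1.45 -0.    0.94  0.12]
```

View pics/s12.png

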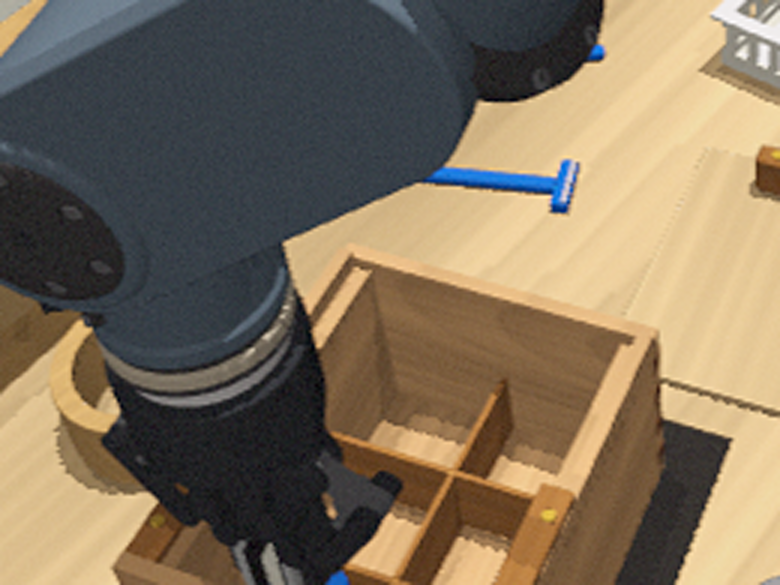

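send_rows(
  steps=[
    [[1,0,0,-0.0025,0],[1,0,0,-0.0025,0],[0.7,0,0,-0.0025,0],[0.7,0,0,-0.0025,0],[0.7,0,0,0.01,0],[0.7,0,0,0.06,0],[0.7,0,0,0.11,0],[0.6,0,0,0.16,0]],
  ],
)

```text
t: 16.9
tcp_pos: [0.5664, 0.3362, 0.2478]
tool_rot: [-0.088, 0.701, 0.089, 0.702]
force: [1.2, 0.5, 0.9]
finger_gap: 0.404
```

Run:
```python
from h import *
s=st()
snap("side","s13",(80,250,340,445),3)
```

```text
t 16.9 tcp [0.5664 0.3362 0.2478] zaxis [0.969 0.248 0.002] yaw 0.2508 x [ 0.002  0.001 -1.   ] F [1.2 0.5 0.9] gap 0.404 q [ 0.37  0.56  1.33 -0.    1.26  0.12]
```

View pics/s13.png

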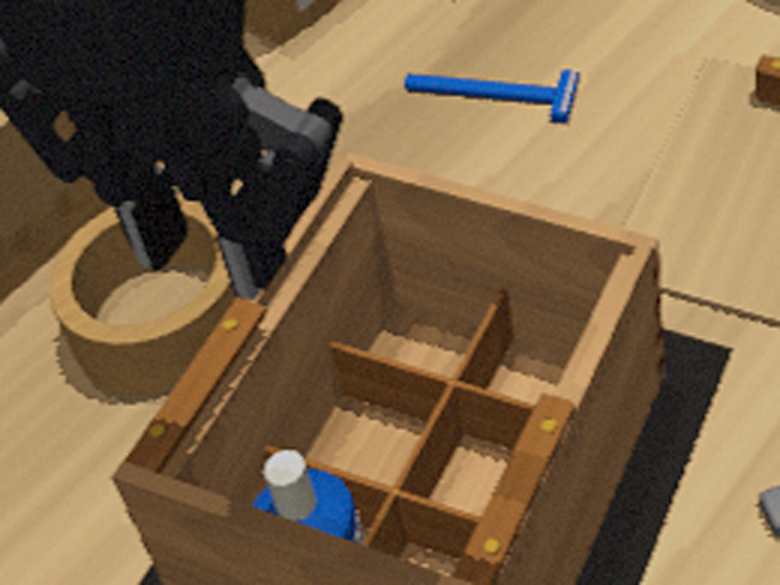

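Bottle 1 stands in the left-rear cell. On to bottle 2 at (0.532,-0.204).

send_rows(
  steps=[
    [[0.5,-0.002,-0.06,0,0],[0.5,-0.006,-0.12,0,0],[0.5,-0.01,-0.18,0,0],[0.5,-0.014,-0.24,0,0],[0.5,-0.018,-0.3,0,0],[0.5,-0.022,-0.36,0,0],[0.5,-0.026,-0.42,0,0],[0.5,-0.03,-0.48,0,0]],
  ],
)

```text
t: 17.95
tcp_pos: [0.5361, -0.1463, 0.2462]
tool_rot: [-0.089, 0.701, 0.088, 0.702]
force: [0.8, 0.7, -1.1]
finger_gap: 0.499
```

send_rows(
  steps=[
    [[0.5,-0.0041,-0.0602,0,0],[0.5,-0.0041,-0.0602,-0.05,0],[0.5,-0.0041,-0.0602,-0.105,0],[0.5,-0.0041,-0.0602,-0.11,0],[0.5,-0.0041,-0.0602,-0.11,0]],
  ],
)

```text
t: 18.58
tcp_pos: [0.5326, -0.2046, 0.1364]
tool_rot: [-0.089, 0.701, 0.088, 0.702]
force: [0.5, 0.0, -0.1]
finger_gap: 0.501
```

Run:
```python
from h import *
s=st()
snap("side","s14",(310,110,510,260),4)
```

```text
t 18.57 tcp [ 0.5326 -0.2046  0.1364] zaxis [0.969 0.249 0.001] yaw 0.2513 x [ 0.002 -0.001 -1.   ] F [ 0.5  0.  -0.1] gap 0.501 q [-0.56  0.58  1.66 -0.    0.9  -0.81]
```

View pics/s14.png

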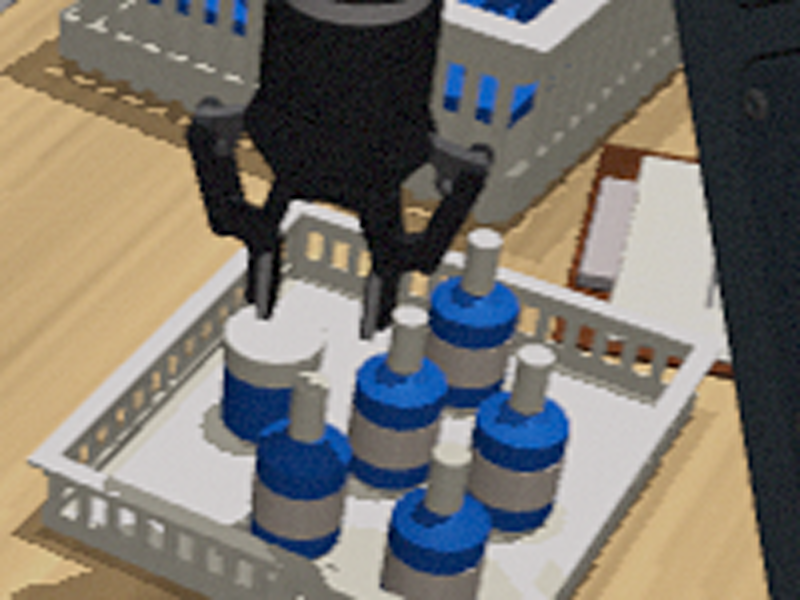

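The remaining five bottles haven't moved, and bottle 2's cap at (312,380) is centred below the fingers. Gripping.

send_rows(
  steps=[
    [[0.5,0,0,-0.04,0],[0.5,0,0,-0.057,0],[0.5,0,0,-0.057,0],[1,0,0,-0.057,0],[1,0,0,-0.057,0],[1,0,0,-0.057,0],[1,0,0,-0.057,0]],
  ],
)

```text
t: 19.5
tcp_pos: [0.5325, -0.2047, 0.0799]
tool_rot: [-0.089, 0.701, 0.088, 0.702]
force: [-0.9, 0.1, 5.7]
finger_gap: 0.187
```

send_rows(
  steps=[
    [[1,0,0,0.03,0],[1,0,0,0.08,0],[1,0,0,0.13,0],[1,0,0.03,0.165,0],[1,-0.003,0.085,0.167,0],[1,-0.006,0.145,0.167,0],[1,-0.009,0.2,0.167,0],[1,-0.012,0.26,0.167,0]],
  ],
)

```text
t: 20.5
tcp_pos: [0.5192, 0.0575, 0.2456]
tool_rot: [-0.088, 0.701, 0.088, 0.702]
force: [1.8, 0.6, -2.4]
finger_gap: 0.184
```

send_rows(
  steps=[
    [[1,-0.003,0.06,0,0],[1,-0.006,0.12,0,0],[1,-0.009,0.18,0,0],[1,-0.012,0.23,0,0],[1,-0.0149,0.2646,0,0],[1,-0.0149,0.2646,0,0],[1,-0.0149,0.2646,-0.01,0],[1,-0.0149,0.2646,-0.01,0]],
  ],
)

```text
t: 21.5
tcp_pos: [0.5039, 0.3189, 0.234]
tool_rot: [-0.088, 0.703, 0.088, 0.7]
force: [-0.1, -0.5, -1.1]
finger_gap: 0.182
```

Run:
```python
from h import *
s=st()
snap("side","s15",(80,250,340,445),3)
```

```text
t 21.5 tcp [0.5039 0.3189 0.234 ] zaxis [ 0.969  0.247 -0.003] yaw 0.2494 x [-0.003 -0.002 -1.   ] F [-0.1 -0.5 -1.1] gap 0.182 q [ 0.38  0.49  1.5  -0.    1.16  0.13]
```

View pics/s15.png

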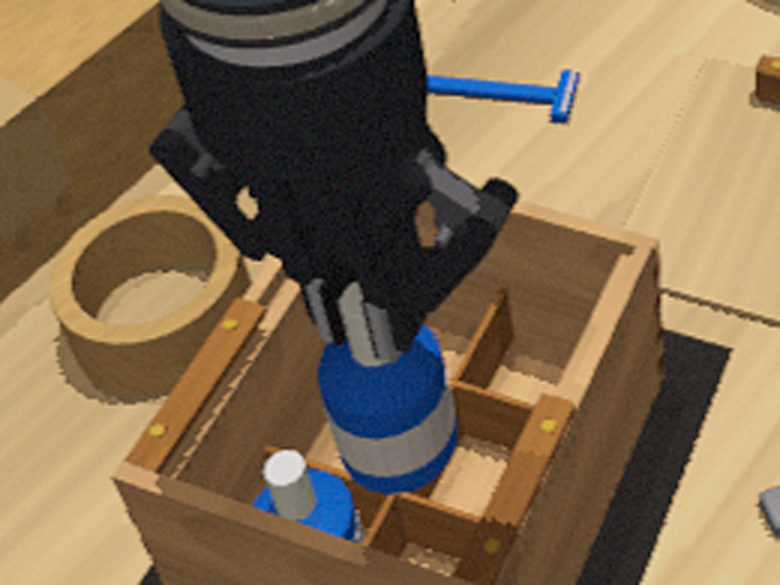

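Held upright over the other rear cell. Lowering and releasing.

send_rows(
  steps=[
    [[1,0,0,-0.04,0],[1,0,0,-0.08,0],[1,0,0,-0.115,0],[1,0,0,-0.135,0],[1,0,0,-0.145,0],[1,0,0,-0.151,0],[1,0,0,-0.1525,0],[1,0,0,-0.1525,0]],
  ],
)

```text
t: 22.55
tcp_pos: [0.5059, 0.3208, 0.084]
tool_rot: [-0.088, 0.7, 0.089, 0.703]
force: [0.4, -0.4, 1.9]
finger_gap: 0.187
```

send_rows(
  steps=[
    [[0.7,0,0,0,0],[0.7,0,0,0,0],[0.7,0,0,0.01,0],[0.7,0,0,0.06,0],[0.7,0,0,0.11,0],[0.6,0,0,0.1625,0],[0.5,0,-0.05,0.1625,0],[0.5,0,-0.11,0.1625,0]],
  ],
)

```text
t: 23.55
tcp_pos: [0.5036, 0.2102, 0.2463]
tool_rot: [-0.09, 0.701, 0.09, 0.702]
force: [1.2, -0.0, 0.5]
finger_gap: 0.5
```

Run:
```python
from h import *
s=st()
snap("side","s16",(80,250,340,445),3)
```

```text
t 23.55 tcp [0.5036 0.2102 0.2463] zaxis [0.968 0.251 0.   ] yaw 0.2542 x [ 0.  0. -1.] F [ 1.2 -0.   0.5] gap 0.5 q [ 0.19  0.4   1.62  0.    1.12 -0.06]
```

View pics/s16.png

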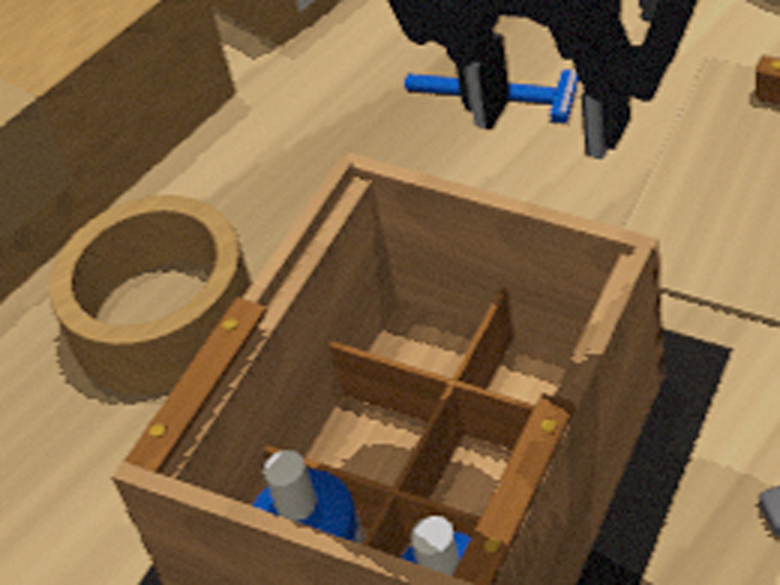

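Two bottles are in the rear cells, both upright. Next is bottle 3 at (0.452,-0.192).

send_rows(
  steps=[
    [[0.5,-0.007,-0.055,0,0],[0.5,-0.014,-0.11,0,0],[0.5,-0.021,-0.165,0,0],[0.5,-0.029,-0.22,0,0],[0.5,-0.036,-0.28,0,0],[0.5,-0.044,-0.34,0,0],[0.5,-0.0527,-0.4,0,0],[0.5,-0.0527,-0.402,-0.05,0]],
  ],
)

```text
t: 24.6
tcp_pos: [0.4542, -0.1973, 0.1978]
tool_rot: [-0.089, 0.699, 0.084, 0.704]
force: [0.1, 1.0, -0.7]
finger_gap: 0.499
```

send_rows(
  steps=[
    [[0.5,0,0,-0.055,0],[0.5,0,0,-0.06,0],[0.5,0,0,-0.06,0]],
  ],
)

```text
t: 24.98
tcp_pos: [0.4522, -0.1912, 0.136]
tool_rot: [-0.089, 0.702, 0.089, 0.701]
force: [-0.3, 0.2, 0.2]
finger_gap: 0.498
```

Run:
```python
from h import *
s=st()
snap("side","s17",(310,110,510,260),4)
```

```text
t 24.98 tcp [ 0.4522 -0.1912  0.136 ] zaxis [ 0.969  0.249 -0.   ] yaw 0.2514 x [-0.  0. -1.] F [-0.3  0.2  0.2] gap 0.498 q [-0.63  0.5   1.86  0.    0.79 -0.88]
```

View pics/s17.png

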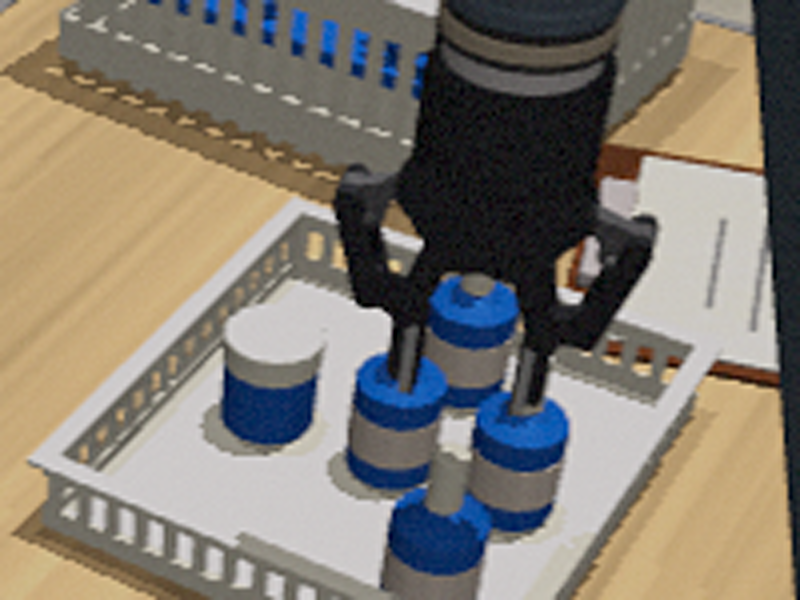

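Bottles unmoved, with bottle 3's cap at (450,455) below the fingers. Gripping and carrying to the middle-left cell (0.583, 0.275).

send_rows(
  steps=[
    [[0.5,0,0,-0.04,0],[0.5,0,0,-0.057,0],[0.5,0,0,-0.057,0],[1,0,0,-0.057,0],[1,0,0,-0.057,0],[1,0,0,-0.057,0],[1,0,0,-0.057,0]],
  ],
)

```text
t: 25.9
tcp_pos: [0.453, -0.1922, 0.0802]
tool_rot: [-0.09, 0.701, 0.088, 0.702]
force: [-0.3, -0.0, 5.2]
finger_gap: 0.182
```

send_rows(
  steps=[
    [[1,0,0,0.03,0],[1,0,0,0.08,0],[1,0,0,0.13,0],[1,0.015,0.03,0.165,0],[1,0.03,0.08,0.167,0],[1,0.045,0.135,0.167,0],[1,0.06,0.19,0.167,0],[1,0.075,0.245,0.167,0]],
  ],
)

```text
t: 26.9
tcp_pos: [0.5271, 0.0553, 0.2464]
tool_rot: [-0.089, 0.701, 0.088, 0.702]
force: [1.3, -0.3, -2.4]
finger_gap: 0.187
```

send_rows(
  steps=[
    [[1,0.014,0.055,0,0],[1,0.028,0.11,0,0],[1,0.042,0.165,0,0],[1,0.0558,0.215,0,0],[1,0.0558,0.222,0,0],[1,0.0558,0.222,0,0],[1,0.0558,0.222,-0.01,0],[1,0.0558,0.222,-0.01,0]],
  ],
)

```text
t: 27.9
tcp_pos: [0.5818, 0.2738, 0.2341]
tool_rot: [-0.088, 0.703, 0.088, 0.7]
force: [1.1, 0.0, -1.3]
finger_gap: 0.184
```

Run:
```python
from h import *
s=st()
snap("side","s18",(80,250,340,445),3)
```

```text
t 27.9 tcp [0.5818 0.2738 0.2341] zaxis [ 0.969  0.247 -0.003] yaw 0.2491 x [-0.003 -0.001 -1.   ] F [ 1.1  0.  -1.3] gap 0.184 q [ 0.27  0.55  1.38 -0.    1.22  0.02]
```

View pics/s18.png

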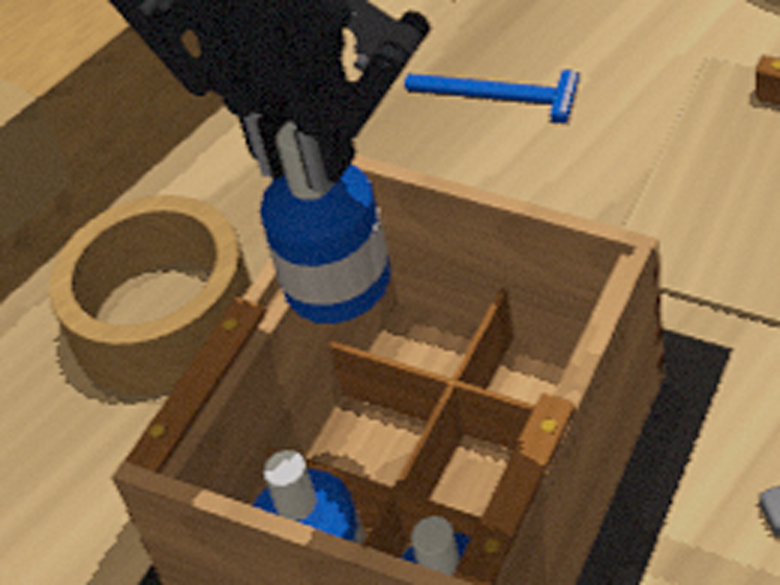

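send_rows(
  steps=[
    [[1,0,0,-0.04,0],[1,0,0,-0.08,0],[1,0,0,-0.115,0],[1,0,0,-0.135,0],[1,0,0,-0.145,0],[1,0,0,-0.151,0],[1,0,0,-0.1525,0],[1,0,0,-0.1525,0]],
  ],
)

```text
t: 28.95
tcp_pos: [0.5837, 0.2756, 0.0846]
tool_rot: [-0.088, 0.701, 0.089, 0.702]
force: [-2.4, -0.7, 4.0]
finger_gap: 0.182
```

send_rows(
  steps=[
    [[0.7,0,0,0,0],[0.7,0,0,0,0],[0.7,0,0,0.01,0],[0.7,0,0,0.06,0],[0.7,0,0,0.11,0],[0.6,0,0,0.1625,0],[0.5,0,-0.05,0.1625,0],[0.5,0,-0.11,0.1625,0]],
  ],
)

```text
t: 29.95
tcp_pos: [0.5841, 0.1656, 0.2475]
tool_rot: [-0.09, 0.699, 0.09, 0.703]
force: [0.7, -0.7, -0.5]
finger_gap: 0.499
```

Run:
```python
from h import *
s=st()
snap("side","s19")
```

```text
t 29.95 tcp [0.5841 0.1656 0.2475] zaxis [0.968 0.251 0.006] yaw 0.2539 x [ 0.006  0.001 -1.   ] F [ 0.7 -0.7 -0.5] gap 0.499 q [ 0.09  0.48  1.47  0.    1.19 -0.16]
```

View pics/s19.png

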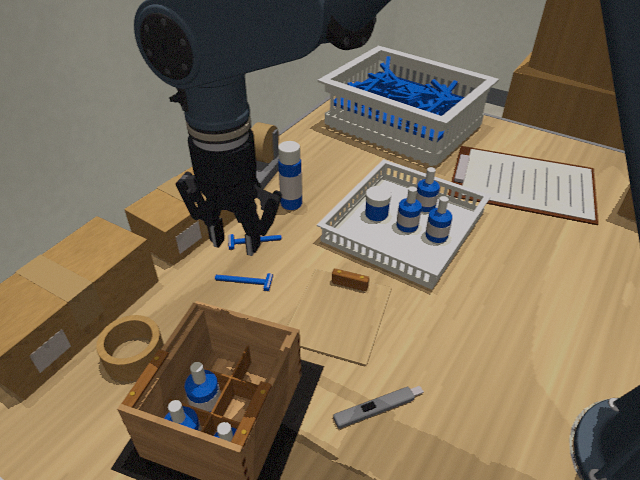

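Three bottles are in; three bottles and the jar are still in the tray, unmoved. Next is bottle 4 at (0.515,-0.280).

send_rows(
  steps=[
    [[0.5,-0.008,-0.055,0,0],[0.5,-0.016,-0.11,0,0],[0.5,-0.024,-0.165,0,0],[0.5,-0.032,-0.22,0,0],[0.5,-0.042,-0.28,0,0],[0.5,-0.052,-0.34,0,0],[0.5,-0.062,-0.4,0,0],[0.5,-0.0678,-0.445,-0.02,0]],
  ],
)

```text
t: 31.0
tcp_pos: [0.5163, -0.2834, 0.2276]
tool_rot: [-0.09, 0.7, 0.086, 0.703]
force: [0.5, 0.0, 0.7]
finger_gap: 0.498
```

send_rows(
  steps=[
    [[0.5,0,0,-0.05,0],[0.5,0,0,-0.09,0],[0.5,0,0,-0.09,0],[0.5,0,0,-0.09,0]],
  ],
)

```text
t: 31.5
tcp_pos: [0.5163, -0.2803, 0.1369]
tool_rot: [-0.089, 0.701, 0.088, 0.702]
force: [-0.1, 0.5, 0.1]
finger_gap: 0.502
```

Run:
```python
from h import *
s=st()
snap("side","s20",(310,110,510,260),4)
```

```text
t 31.5 tcp [ 0.5163 -0.2803  0.1369] zaxis [0.969 0.249 0.002] yaw 0.2512 x [ 0.003 -0.002 -1.   ] F [-0.1  0.5  0.1] gap 0.502 q [-0.69  0.6   1.62  0.    0.92 -0.94]
```

View pics/s20.png

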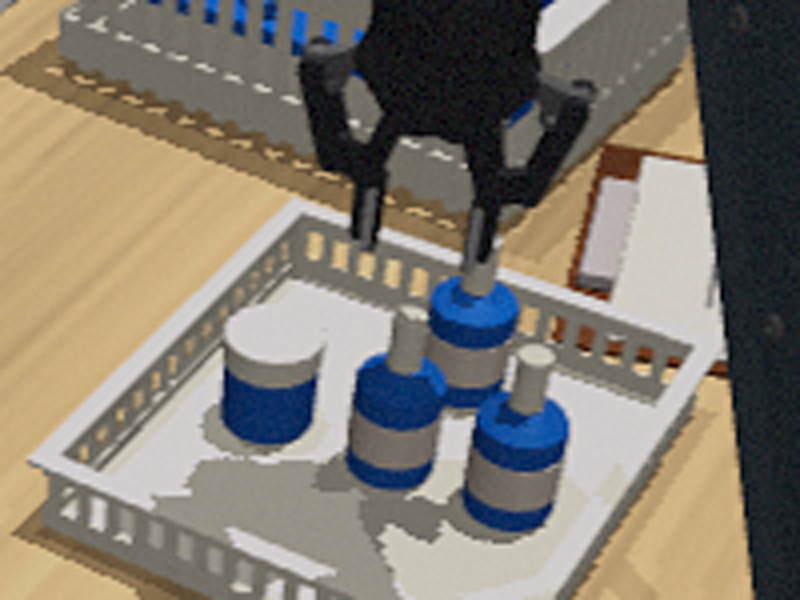

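Bottle 4's cap at (410,315) is aligned. Gripping and carrying to the middle-right cell (0.519, 0.259).

send_rows(
  steps=[
    [[0.5,0,0,-0.04,0],[0.5,0,0,-0.057,0],[0.5,0,0,-0.057,0],[1,0,0,-0.057,0],[1,0,0,-0.057,0],[1,0,0,-0.057,0],[1,0,0,-0.057,0]],
  ],
)

```text
t: 32.42
tcp_pos: [0.516, -0.2803, 0.0799]
tool_rot: [-0.089, 0.701, 0.088, 0.702]
force: [-0.5, -0.4, 6.9]
finger_gap: 0.185
```

send_rows(
  steps=[
    [[1,0,0,0.03,0],[1,0,0,0.08,0],[1,0,0,0.13,0],[1,0,0.03,0.165,0],[1,0,0.085,0.167,0],[1,0,0.145,0.167,0],[1,0,0.2,0.167,0],[1,0.002,0.26,0.167,0]],
  ],
)

```text
t: 33.42
tcp_pos: [0.5166, -0.0179, 0.2455]
tool_rot: [-0.088, 0.701, 0.088, 0.702]
force: [0.7, 0.0, -0.9]
finger_gap: 0.178
```

send_rows(
  steps=[
    [[1,0,0.06,0,0],[1,0.0018,0.12,0,0],[1,0.0018,0.18,0,0],[1,0.0018,0.235,0,0],[1,0.0018,0.2786,0,0],[1,0.0018,0.2786,0,0],[1,0.0018,0.2786,-0.01,0],[1,0.0018,0.2786,-0.01,0]],
  ],
)

```text
t: 34.42
tcp_pos: [0.5179, 0.2575, 0.234]
tool_rot: [-0.088, 0.703, 0.088, 0.7]
force: [-0.4, -0.1, -1.1]
finger_gap: 0.182
```

Run:
```python
from h import *
s=st()
snap("side","s21",(80,250,340,445),3)
```

```text
t 34.42 tcp [0.5179 0.2575 0.234 ] zaxis [ 0.969  0.247 -0.003] yaw 0.2494 x [-0.003 -0.001 -1.   ] F [-0.4 -0.1 -1.1] gap 0.182 q [ 0.27  0.46  1.55 -0.    1.14  0.02]
```

View pics/s21.png

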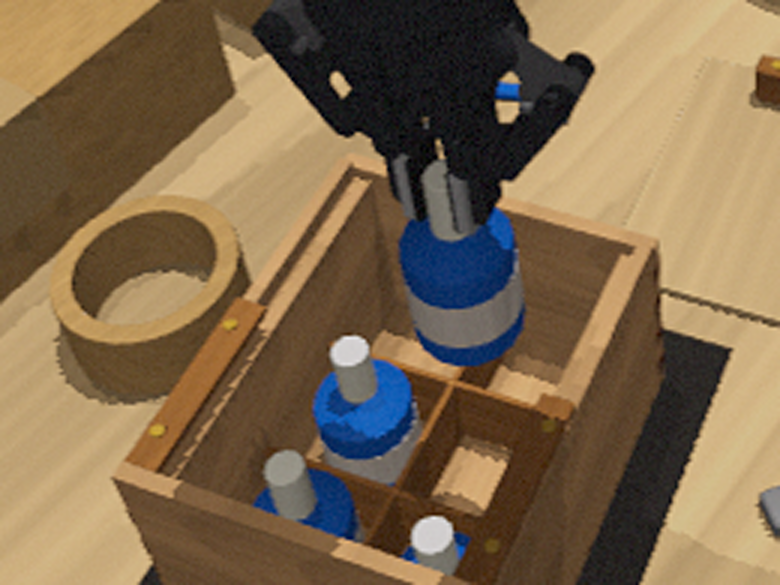

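send_rows(
  steps=[
    [[1,0,0,-0.04,0],[1,0,0,-0.08,0],[1,0,0,-0.115,0],[1,0,0,-0.135,0],[1,0,0,-0.145,0],[1,0,0,-0.151,0],[1,0,0,-0.1525,0],[1,0,0,-0.1525,0]],
  ],
)

```text
t: 35.48
tcp_pos: [0.5204, 0.2592, 0.0842]
tool_rot: [-0.089, 0.7, 0.089, 0.703]
force: [1.6, -1.6, 3.3]
finger_gap: 0.178
```

send_rows(
  steps=[
    [[0.7,0,0,0,0],[0.7,0,0,0,0],[0.7,0,0,0.01,0],[0.7,0,0,0.06,0],[0.7,0,0,0.11,0],[0.6,0,0,0.1625,0],[0.5,0,-0.05,0.1625,0],[0.5,0,-0.11,0.1625,0]],
  ],
)

```text
t: 36.48
tcp_pos: [0.5178, 0.149, 0.2464]
tool_rot: [-0.09, 0.701, 0.09, 0.702]
force: [0.5, -0.1, -0.2]
finger_gap: 0.5
```

Run:
```python
from h import *
s=st()
snap("side","s22")
```

```text
t 36.48 tcp [0.5178 0.149  0.2464] zaxis [0.968 0.252 0.001] yaw 0.2543 x [ 0.001  0.    -1.   ] F [ 0.5 -0.1 -0.2] gap 0.5 q [ 0.07  0.39  1.63  0.    1.12 -0.18]
```

View pics/s22.png

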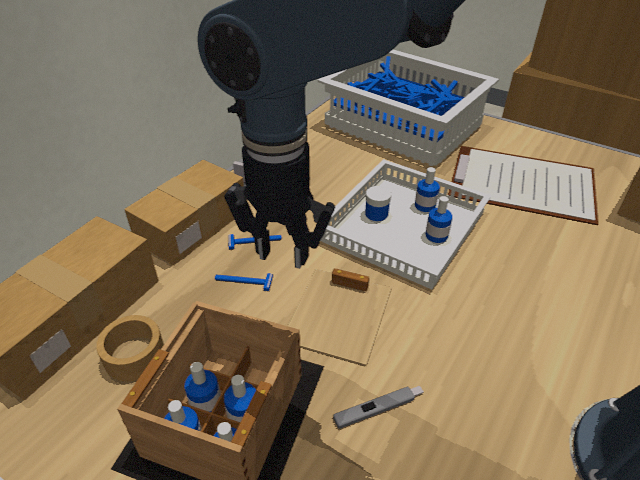

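Four are in; the last two caps are at (431,170) and (443,200). Next is bottle 5 at (0.450,-0.285).

send_rows(
  steps=[
    [[0.5,-0.008,-0.055,0,0],[0.5,-0.016,-0.11,0,0],[0.5,-0.024,-0.165,0,0],[0.5,-0.032,-0.22,0,0],[0.5,-0.042,-0.28,0,0],[0.5,-0.052,-0.34,0,0],[0.5,-0.062,-0.4,0,0],[0.5,-0.0691,-0.4334,-0.02,0]],
  ],
)

```text
t: 37.52
tcp_pos: [0.4495, -0.2872, 0.2264]
tool_rot: [-0.089, 0.701, 0.087, 0.702]
force: [0.5, 1.1, -0.1]
finger_gap: 0.499
```

send_rows(
  steps=[
    [[0.5,0,0,-0.05,0],[0.5,0,0,-0.09,0],[0.5,0,0,-0.09,0],[0.5,0,0,-0.09,0]],
  ],
)

```text
t: 38.02
tcp_pos: [0.4502, -0.2843, 0.1364]
tool_rot: [-0.089, 0.701, 0.088, 0.702]
force: [0.5, -0.6, 0.3]
finger_gap: 0.5
```

Run:
```python
from h import *
s=st()
snap("side","s23",(310,110,510,260),4)
```

```text
t 38.02 tcp [ 0.4502 -0.2843  0.1364] zaxis [0.969 0.249 0.001] yaw 0.2513 x [ 0.001 -0.001 -1.   ] F [ 0.5 -0.6  0.3] gap 0.5 q [-0.77  0.54  1.75  0.    0.84 -1.02]
```

View pics/s23.png

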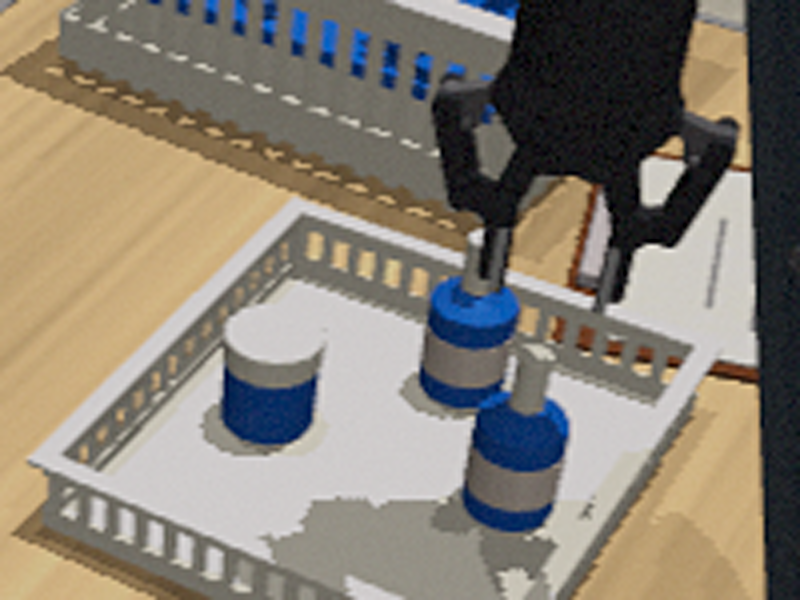

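Aligned over bottle 5. Gripping and carrying to front cell (0.5986, 0.2142).

send_rows(
  steps=[
    [[0.5,0,0,-0.04,0],[0.5,0,0,-0.057,0],[0.5,0,0,-0.057,0],[1,0,0,-0.057,0],[1,0,0,-0.057,0],[1,0,0,-0.057,0],[1,0,0,-0.057,0]],
  ],
)

```text
t: 38.95
tcp_pos: [0.4506, -0.2851, 0.0802]
tool_rot: [-0.09, 0.701, 0.088, 0.702]
force: [-1.0, -0.6, 7.4]
finger_gap: 0.183
```

send_rows(
  steps=[
    [[1,0,0,0.03,0],[1,0,0,0.08,0],[1,0,0,0.13,0],[1,0.015,0.03,0.165,0],[1,0.03,0.085,0.167,0],[1,0.045,0.14,0.167,0],[1,0.06,0.195,0.167,0],[1,0.075,0.25,0.167,0]],
  ],
)

```text
t: 39.95
tcp_pos: [0.5248, -0.0325, 0.246]
tool_rot: [-0.089, 0.701, 0.088, 0.702]
force: [0.8, -1.0, -1.4]
finger_gap: 0.181
```

send_rows(
  steps=[
    [[1,0.018,0.055,0,0],[1,0.036,0.11,0,0],[1,0.054,0.165,0,0],[1,0.07,0.215,0,0],[1,0.0737,0.2488,0,0],[1,0.0737,0.2488,0,0],[1,0.0737,0.2488,-0.01,0],[1,0.0737,0.2488,-0.01,0]],
  ],
)

```text
t: 40.95
tcp_pos: [0.5973, 0.213, 0.234]
tool_rot: [-0.088, 0.703, 0.088, 0.7]
force: [0.1, -0.1, -1.0]
finger_gap: 0.185
```

Run:
```python
from h import *
s=st()
snap("side","s24",(80,250,340,445),3)
```

```text
t 40.95 tcp [0.5973 0.213  0.234 ] zaxis [ 0.969  0.247 -0.003] yaw 0.2494 x [-0.003 -0.001 -1.   ] F [ 0.1 -0.1 -1. ] gap 0.185 q [ 0.17  0.54  1.4  -0.    1.2  -0.08]
```

View pics/s24.png

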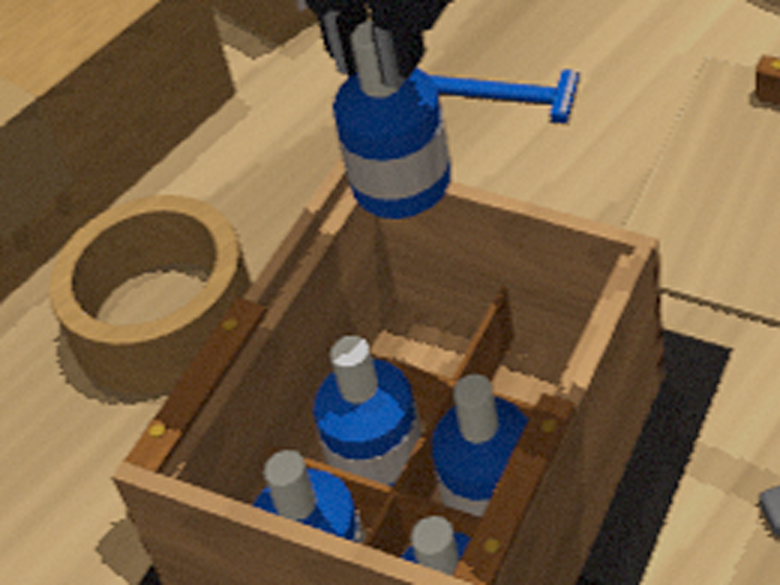

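send_rows(
  steps=[
    [[1,0,0,-0.04,0],[1,0,0,-0.08,0],[1,0,0,-0.115,0],[1,0,0,-0.135,0],[1,0,0,-0.145,0],[1,0,0,-0.151,0],[1,0,0,-0.1525,0],[1,0,0,-0.1525,0]],
  ],
)

```text
t: 42.0
tcp_pos: [0.5988, 0.2143, 0.0842]
tool_rot: [-0.089, 0.701, 0.088, 0.702]
force: [-1.0, -1.1, 4.3]
finger_gap: 0.186
```

send_rows(
  steps=[
    [[0.7,0,0,0,0],[0.7,0,0,0,0],[0.7,0,0,0.01,0],[0.7,0,0,0.06,0],[0.7,0,0,0.11,0],[0.6,0,0,0.1625,0],[0.5,0,-0.05,0.1625,0],[0.5,0,-0.11,0.1625,0]],
  ],
)

```text
t: 43.0
tcp_pos: [0.599, 0.1045, 0.2474]
tool_rot: [-0.09, 0.7, 0.089, 0.703]
force: [-0.0, -0.6, 0.0]
finger_gap: 0.498
```

Run:
```python
from h import *
s=st()
snap("side","s25")
```

```text
t 43.0 tcp [0.599  0.1045 0.2474] zaxis [0.968 0.251 0.004] yaw 0.2541 x [ 0.004  0.    -1.   ] F [-0.  -0.6  0. ] gap 0.498 q [-0.01  0.49  1.46  0.    1.19 -0.27]
```

View pics/s25.png

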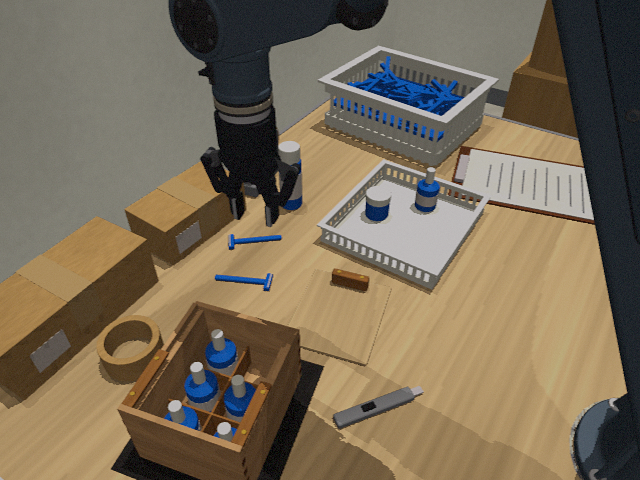

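Five are in; the last cap is at (431,172). Fetching bottle 6 at (0.513,-0.364).

send_rows(
  steps=[
    [[0.5,-0.01,-0.06,0,0],[0.5,-0.02,-0.12,0,0],[0.5,-0.03,-0.18,0,0],[0.5,-0.04,-0.24,0,0],[0.5,-0.052,-0.3,0,0],[0.5,-0.064,-0.36,0,0],[0.5,-0.076,-0.42,0,0],[0.5,-0.0859,-0.4678,0,0]],
  ],
)

```text
t: 44.05
tcp_pos: [0.5119, -0.3658, 0.246]
tool_rot: [-0.088, 0.701, 0.088, 0.702]
force: [0.3, -0.7, -0.2]
finger_gap: 0.498
```

send_rows(
  steps=[
    [[0.5,0,0,-0.05,0],[0.5,0,0,-0.1,0],[0.5,0,0,-0.11,0],[0.5,0,0,-0.11,0]],
  ],
)

```text
t: 44.55
tcp_pos: [0.513, -0.3634, 0.1358]
tool_rot: [-0.089, 0.701, 0.089, 0.702]
force: [0.4, 0.3, 0.8]
finger_gap: 0.501
```

Run:
```python
from h import *
s=st()
snap("side","s26",(310,110,510,260),4)
```

```text
t 44.55 tcp [ 0.513  -0.3634  0.1358] zaxis [0.969 0.249 0.   ] yaw 0.2513 x [ 0. -0. -1.] F [0.4 0.3 0.8] gap 0.501 q [-0.79  0.65  1.51  0.    0.99 -1.05]
```

View pics/s26.png

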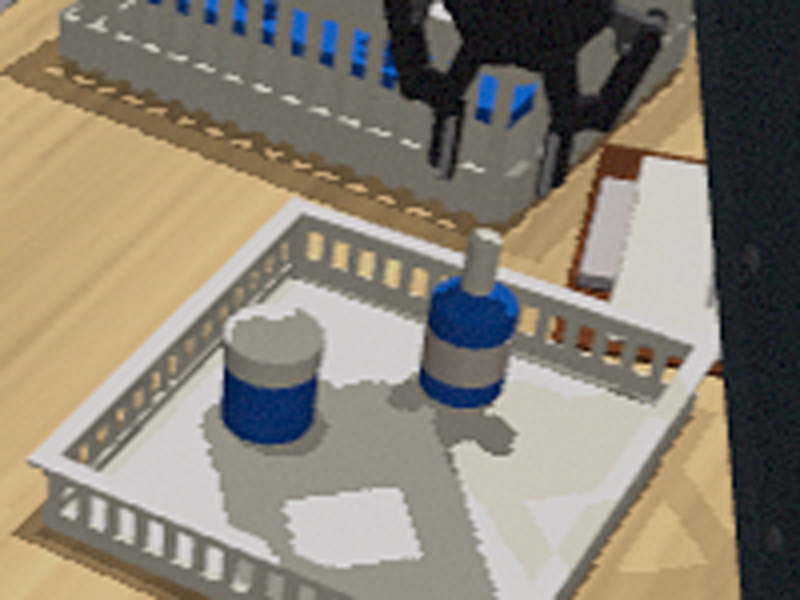

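Aligned over bottle 6. Gripping and carrying to the last cell (0.5346, 0.1978).

send_rows(
  steps=[
    [[0.5,0,0,-0.04,0],[0.5,0,0,-0.057,0],[0.5,0,0,-0.057,0],[1,0,0,-0.057,0],[1,0,0,-0.057,0],[1,0,0,-0.057,0],[1,0,0,-0.057,0]],
  ],
)

```text
t: 45.48
tcp_pos: [0.5133, -0.3643, 0.08]
tool_rot: [-0.089, 0.701, 0.088, 0.702]
force: [-0.5, -0.3, 5.6]
finger_gap: 0.178
```

send_rows(
  steps=[
    [[1,0,0,0.03,0],[1,0,0,0.08,0],[1,0,0,0.13,0],[1,0,0.04,0.165,0],[1,0.003,0.1,0.167,0],[1,0.006,0.16,0.167,0],[1,0.009,0.22,0.167,0],[1,0.0119,0.28,0.167,0]],
  ],
)

```text
t: 46.48
tcp_pos: [0.524, -0.0813, 0.2454]
tool_rot: [-0.088, 0.701, 0.088, 0.702]
force: [1.0, -0.9, -1.6]
finger_gap: 0.179
```

send_rows(
  steps=[
    [[1,0.003,0.06,0,0],[1,0.006,0.12,0,0],[1,0.009,0.18,0,0],[1,0.01,0.24,0,0],[1,0.01,0.2814,0,0],[1,0.01,0.2814,0,0],[1,0.01,0.2814,-0.01,0],[1,0.01,0.2814,-0.01,0]],
  ],
)

```text
t: 47.48
tcp_pos: [0.5335, 0.1967, 0.234]
tool_rot: [-0.088, 0.703, 0.088, 0.7]
force: [-0.2, -0.4, -0.9]
finger_gap: 0.182
```

Run:
```python
from h import *
s=st()
snap("side","s27",(80,250,340,445),3)
```

```text
t 47.48 tcp [0.5335 0.1967 0.234 ] zaxis [ 0.969  0.247 -0.003] yaw 0.2494 x [-0.003 -0.001 -1.   ] F [-0.2 -0.4 -0.9] gap 0.182 q [ 0.16  0.45  1.57 -0.    1.12 -0.09]
```

View pics/s27.png

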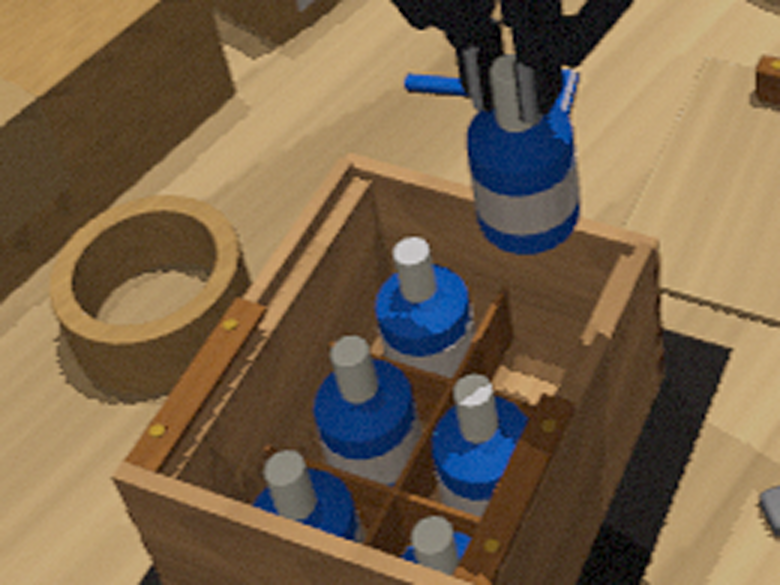

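send_rows(
  steps=[
    [[1,0,0,-0.04,0],[1,0,0,-0.08,0],[1,0,0,-0.115,0],[1,0,0,-0.135,0],[1,0,0,-0.145,0],[1,0,0,-0.151,0],[1,0,0,-0.1525,0],[1,0,0,-0.1525,0]],
  ],
)

```text
t: 48.52
tcp_pos: [0.5349, 0.1979, 0.0841]
tool_rot: [-0.089, 0.701, 0.088, 0.702]
force: [-1.1, -1.2, 3.0]
finger_gap: 0.181
```

send_rows(
  steps=[
    [[0.7,0,0,0,0],[0.7,0,0,0,0],[0.7,0,0,0.01,0],[0.7,0,0,0.06,0],[0.7,0,0,0.11,0],[0.6,0,0,0.1625,0],[0.5,0,-0.05,0.1625,-0.18],[0.5,0,-0.11,0.1625,-0.36]],
  ],
)

```text
t: 49.52
tcp_pos: [0.535, 0.0879, 0.2472]
tool_rot: [0.04, 0.705, -0.039, 0.707]
force: [-0.0, -0.7, -0.3]
finger_gap: 0.498
```

send_rows(
  steps=[
    [[0.5,0,-0.04,0,-0.18],[0.5,0,-0.08,0,-0.36],[0.5,0,-0.12,0,-0.54],[0.5,0,-0.15,0,-0.72],[0.5,0,-0.15,0,-0.9],[0.5,0,-0.15,0,-1.08],[0.5,0,-0.15,0,-1.211],[0.5,0,-0.15,0,-1.211]],
  ],
)

```text
t: 50.52
tcp_pos: [0.5344, -0.0619, 0.2459]
tool_rot: [0.433, 0.559, -0.433, 0.559]
force: [0.0, 0.3, 0.3]
finger_gap: 0.497
```

Run:
```python
from h import *
s=st()
snap("side","s28")
snap("top","t28")
```

```text
t 50.52 tcp [ 0.5344 -0.0619  0.2459] zaxis [ 0.25  -0.968  0.   ] yaw -1.3185 x [ 0.001 -0.    -1.   ] F [0.  0.3 0.3] gap 0.497 q [-0.32  0.39  1.63  0.    1.11  1.  ]
```

View pics/s28.png

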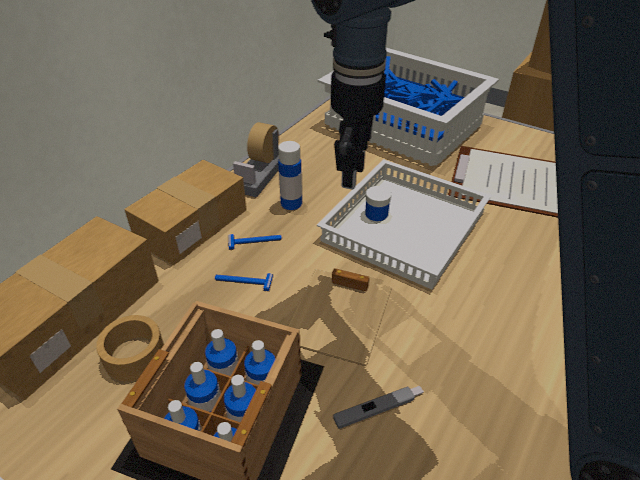

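View pics/t28.png

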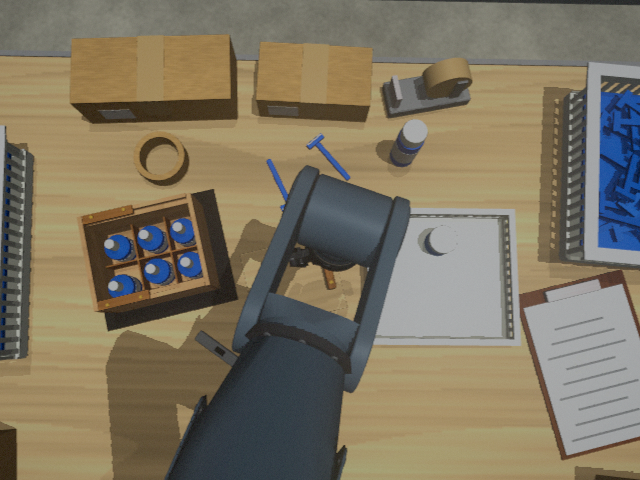

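All six bottles stand one per cell, upright in both views. Measuring the lid's pose now.

Run:
```python
import cv2
im=cv2.imread("pics/s28.png")
cv2.imwrite("pics/c28.png",cv2.resize(im[250:380,260:420],None,fx=4.6,fy=4.6,interpolation=cv2.INTER_CUBIC))
```

```text
(no output)
```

View pics/c28.png

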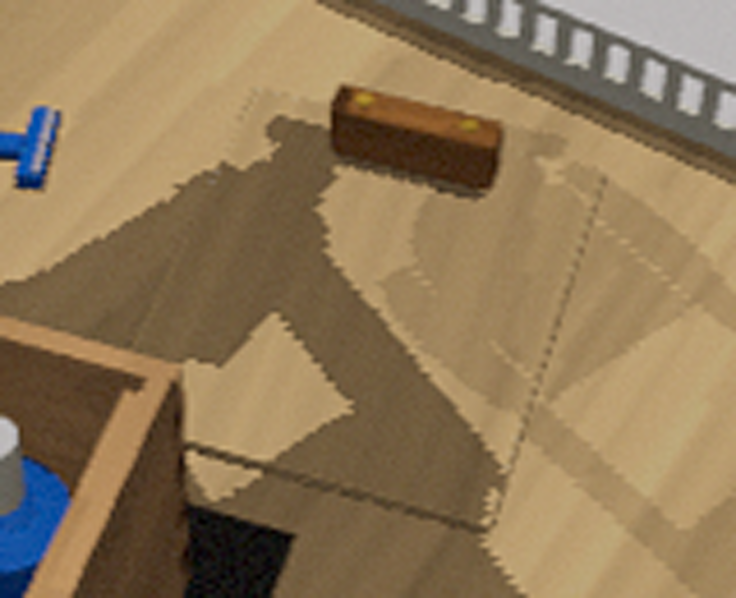

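Run:
```python
from h import *
g=lambda uv,z:ray("side",crop(uv,(260,250),4.6),z)
a,b=g((363,100),.034),g((470,125),.034);print((a+b)/2,"yaw lid",np.arctan2(*(b-a)[[1,0]])-np.pi/2+2*np.pi)
p,q=g((490,527),.006),g((603,180),.006);print(p,q,np.linalg.norm(p-q),np.arctan2(*(p-q)[[1,0]]))
# bottle caps in box
for n,f,o,s in (("side","s28",None,1),):pass
```

```text
[ 0.52888966 -0.06277709  0.034     ] yaw lid 1.834258128187697
[0.41514565 0.07530256 0.006     ] [ 0.4589601  -0.09576911  0.006     ] 0.17659338552091114 1.8215243291792051
```

The lid has not moved: bar at (0.5285,-0.0628), yaw 1.8215. Descending to regrip it.

send_rows(
  steps=[
    [[0.5,-0.0066,-0.0003,-0.05,0],[0.5,-0.0066,-0.0003,-0.11,0],[0.5,-0.0066,-0.0003,-0.17,0],[0.5,-0.0066,-0.0003,-0.21,0],[0.5,-0.0066,-0.0003,-0.225,0],[0.5,-0.0066,-0.0003,-0.231,0],[0.5,-0.0066,-0.0003,-0.231,0]],
  ],
)

```text
t: 51.5
tcp_pos: [0.5287, -0.0624, 0.0153]
tool_rot: [0.434, 0.558, -0.433, 0.559]
force: [0.4, 0.1, -0.0]
finger_gap: 0.499
```

send_rows(
  steps=[
    [[1,0,0,0,0],[1,0,0,0,0],[1,0,0,0,0],[1,0,0,0,0],[1,0,0,0.005,0],[1,0,0,0.02,0],[1,0,0,0.04,0],[1,0,0,0.06,0]],
  ],
  grip_force=35,
)

```text
t: 52.5
tcp_pos: [0.5277, -0.0622, 0.0755]
tool_rot: [0.434, 0.559, -0.434, 0.559]
force: [0.9, 0.2, -1.0]
finger_gap: 0.173
```

send_rows(
  steps=[
    [[1,0,0,0.04,0],[1,0,0,0.08,0],[1,0,0,0.11,0],[1,0,0,0.12,0],[1,0,0,0.12,0]],
  ],
)

```text
t: 53.12
tcp_pos: [0.5277, -0.0622, 0.1948]
tool_rot: [0.434, 0.558, -0.433, 0.559]
force: [-0.5, -0.7, -1.1]
finger_gap: 0.182
```

Run:
```python
from h import *
s=st()
snap("side","s29",(220,160,420,310),4)
```

```text
t 53.12 tcp [ 0.5277 -0.0622  0.1948] zaxis [ 0.248 -0.969  0.001] yaw -1.32 x [ 0.001 -0.    -1.   ] F [-0.5 -0.7 -1.1] gap 0.182 q [-0.33  0.45  1.71 -0.    0.98  0.99]
```

View pics/s29.png

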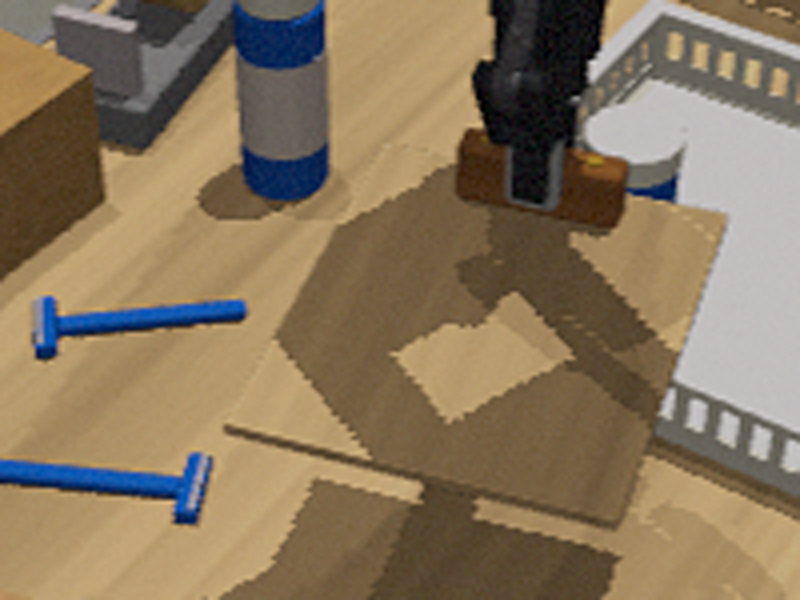

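```bash
cat >> h.py <<'E'
def lidfit(obs,tcp,yaw=1.8217,o=(220,160),s=4):
    from scipy.spatial.transform import Rotation as Q
    def f(p):
        R=Q.from_euler("ZYX",[yaw+p[2],p[1],0]).as_matrix();bar=np.array([tcp[0],tcp[1],p[0]])+np.r_[p[3:5],0]*0
        c=bar-R@np.array([-.071,0,.017])
        return np.concatenate([proj("side",c+R@np.array(b))-crop(uv,o,s) for uv,b in obs])
    r=least_squares(f,[tcp[2],0,0,0,0]);print("bar z",r.x[0].round(4),"pitch",r.x[1].round(4),"dyaw",r.x[2].round(4),r.fun.round(1))
E
python3 - <<'E'
from h import *
C=[(.091,-.0755,.003),(.091,.0755,.003),(-.091,.0755,.003),(-.091,-.0755,.003)]
lidfit(list(zip([(228,458),(618,553),(721,239),(388,168)],C)),(.5276,-.0619,.178))
lidfit(list(zip([(225,427),(618,523),(726,214),(388,145)],C)),(.5277,-.0622,.1948))
E
```

```text
bar z 0.1846 pitch 0.0161 dyaw 0.0079 [-0.6 -0.2  0.2  0.3  0.9 -0.1 -1.6  0.2]
bar z 0.1978 pitch 0.0012 dyaw 0.0035 [-0.8 -0.2  0.4  0.3  0.5  0.2 -1.5 -0.2]
```

The lid is held nearly flat (pitch 0.001). Reinsertion needs the rear slightly lower, since flat it interferes by about 1 mm. I'll try a gentler grip plus small upward jerks to make it droop.

send_rows(
  steps=[
    [[1,0,0,0,0],[1,0,0,0,0],[1,0,0,-0.05,0],[1,0,0,-0.05,0],[1,0,0,0,0],[1,0,0,0,0],[1,0,0,0,0]],
  ],
  grip_force=20,
)

```text
t: 54.05
tcp_pos: [0.5278, -0.0622, 0.1951]
tool_rot: [0.434, 0.558, -0.433, 0.559]
force: [0.3, -0.7, -2.2]
finger_gap: 0.182
```

Run:
```python
from h import *
s=st()
snap("side","s30",(220,160,420,310),4)
```

```text
t 54.05 tcp [ 0.5278 -0.0622  0.1951] zaxis [ 0.248 -0.969  0.001] yaw -1.3199 x [ 0.001 -0.    -1.   ] F [ 0.3 -0.7 -2.2] gap 0.182 q [-0.33  0.45  1.71 -0.    0.98  0.99]
```

View pics/s30.png

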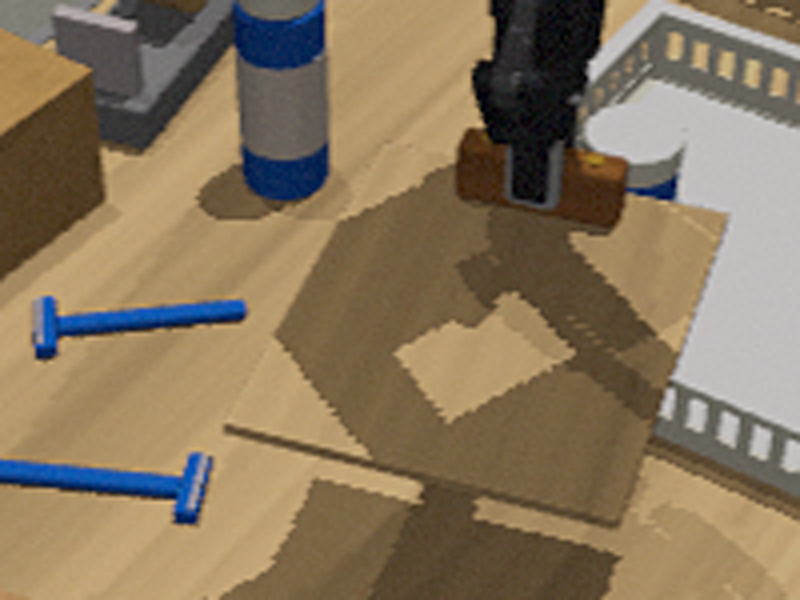

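No droop at 20 N. So I'll use the fixed tray wall (45 mm high) as a fulcrum: press the lid's front overhang, ahead of the bar, onto it so the rear tips down in the grip.

send_rows(
  steps=[
    [[1,0,-0.01,0,-0.13],[1,0,-0.035,0,-0.251],[1,0,-0.0655,-0.04,-0.251],[1,0,-0.0655,-0.09,-0.251],[1,0,-0.0655,-0.12,-0.251],[1,0,-0.0655,-0.127,-0.251],[1,0,-0.0655,-0.127,-0.251]],
  ],
  grip_force=35,
)

```text
t: 54.98
tcp_pos: [0.5276, -0.1275, 0.0671]
tool_rot: [0.5, 0.5, -0.5, 0.5]
force: [0.9, -0.3, -0.6]
finger_gap: 0.175
```

Run:
```python
from h import *
s=st()
snap("side","s31",(260,140,460,290),4)
```

```text
t 54.98 tcp [ 0.5276 -0.1275  0.0671] zaxis [-0. -1. -0.] yaw -1.5709 x [-0.001  0.    -1.   ] F [ 0.9 -0.3 -0.6] gap 0.175 q [-0.44  0.67  1.77  0.    0.71  1.13]
```

View pics/s31.png

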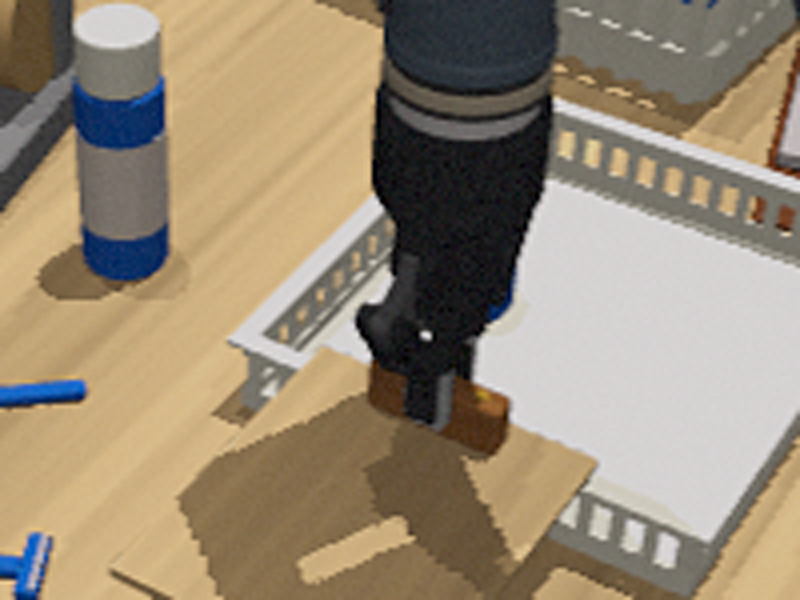

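The lid's front overlaps the tray rim and lies parallel to it. Pressing down gently.

send_rows(
  steps=[
    [[1,0,0,-0.004,0],[1,0,0,-0.008,0],[1,0,0,-0.008,0]],
  ],
  grip_force=25,
)

```text
t: 55.4
tcp_pos: [0.5283, -0.1278, 0.0598]
tool_rot: [0.5, 0.499, -0.5, 0.5]
force: [0.7, 0.2, 0.2]
finger_gap: 0.177
```

send_rows(
  steps=[
    [[1,0,0,-0.002,0],[1,0,0,-0.004,0],[1,0,0,-0.004,0]],
  ],
)

```text
t: 55.78
tcp_pos: [0.5283, -0.1275, 0.0593]
tool_rot: [0.5, 0.499, -0.5, 0.501]
force: [-4.4, 4.5, 26.7]
finger_gap: 0.179
```

Run:
```python
from h import *
s=st()
snap("side","s32",(240,160,440,310),4)
```

```text
t 55.77 tcp [ 0.5283 -0.1275  0.0593] zaxis [ 0.001 -1.     0.001] yaw -1.5702 x [ 0.002 -0.001 -1.   ] F [-4.4  4.5 26.7] gap 0.179 q [-0.44  0.68  1.77  0.    0.69  1.13]
```

View pics/s32.png

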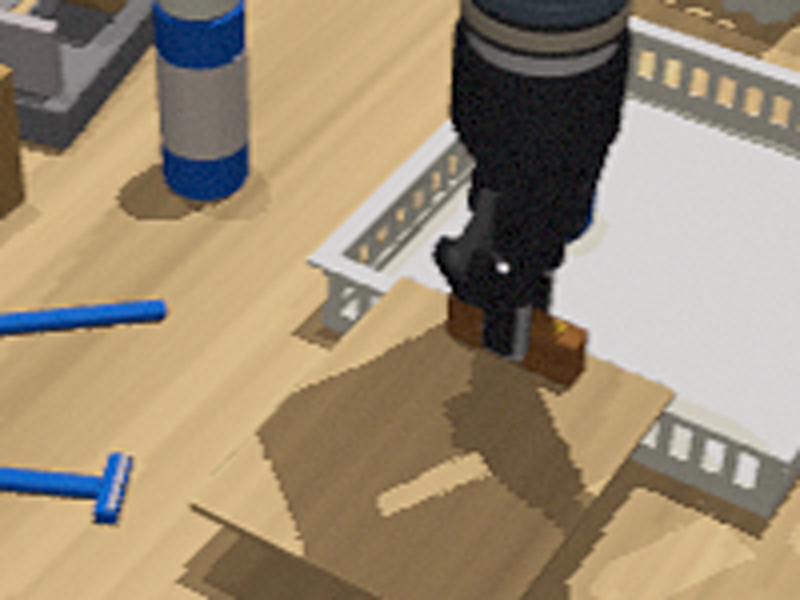

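It pressed with 27 N but didn't pivot: the pads hold the bar's faces flat. I'll set the lid back on the bench and pinch the bar across its 70 mm instead, so the lid can pivot about the jaw axis and hold its tilt.

send_rows(
  steps=[
    [[1,0,0,0.03,0],[1,0,0.02,0.04,0.1],[1,0,0.05,0.04,0.251],[1,0,0.0655,0.04,0.251],[1,0,0.0655,0,0.251],[1,0,0.0655,-0.03,0.251],[1,0,0.0655,-0.038,0.251],[1,0,0.0655,-0.041,0.251]],
  ],
  grip_force=35,
)

```text
t: 56.82
tcp_pos: [0.5265, -0.0619, 0.0154]
tool_rot: [0.433, 0.559, -0.434, 0.557]
force: [-6.9, 1.1, 27.5]
finger_gap: 0.179
```

send_rows(
  steps=[
    [[1,0,0,-0.002,0],[1,0,0,-0.002,0],[0.5,0,0,-0.002,0],[0.5,0,0,0,0],[0.5,0,0,0.04,0],[0,0,0,0.1,0],[0,0,0,0.1,0.18],[0,0,0,0.1,0.36]],
  ],
)

```text
t: 57.82
tcp_pos: [0.5286, -0.0625, 0.1156]
tool_rot: [0.325, 0.627, -0.325, 0.629]
force: [1.0, -0.3, -0.2]
finger_gap: 1.002
```

send_rows(
  steps=[
    [[0,0,0,0,0.18],[0,0,0,0,0.36],[0,0,0,0,0.54],[0,0,0,0,0.72],[0,0,0,0,0.9],[0,0,0,0,1.08],[0,0,0,0,1.211],[0,0,0,0,1.211]],
  ],
)

```text
t: 58.82
tcp_pos: [0.5279, -0.0623, 0.1143]
tool_rot: [-0.088, 0.702, 0.088, 0.702]
force: [-0.2, -0.1, -0.2]
finger_gap: 1.002
```

Run:
```python
from h import *
s=st()
snap("side","s33",(240,160,440,310),4)
```

```text
t 58.83 tcp [ 0.5279 -0.0623  0.1143] zaxis [ 0.969  0.246 -0.   ] yaw 0.2489 x [ 0. -0. -1.] F [-0.2 -0.1 -0.2] gap 1.002 q [-0.33  0.58  1.77 -0.    0.79 -0.58]
```

View pics/s33.png

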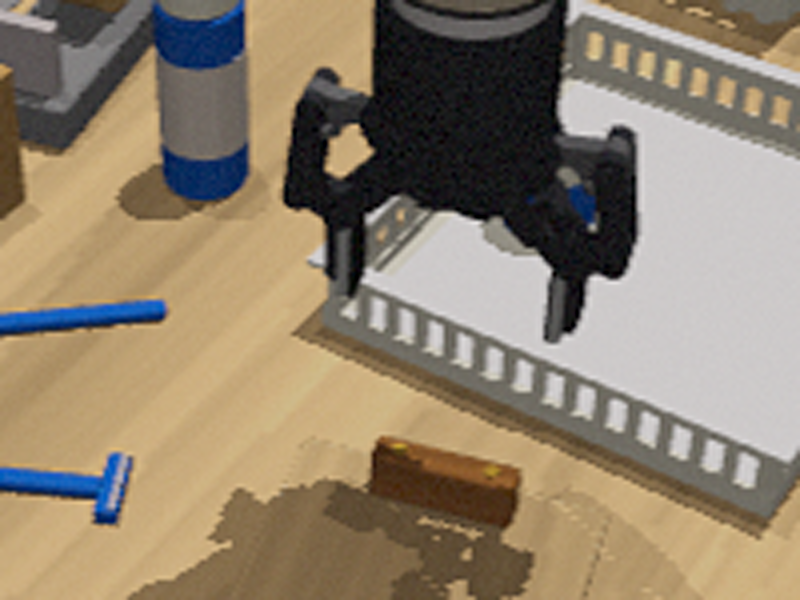

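Run:
```python
from h import *
a,b=[ray("side",crop(u,(240,160),4),.034) for u in((400,443),(492,471))]
print((a+b)/2,np.arctan2(*(b-a)[[1,0]]),np.linalg.norm(a-b))
```

```text
[ 0.52767683 -0.06419816  0.034     ] -2.9677417888559416 0.04548824468070514
```

Bar centred within 2 mm. Descending and closing across its length.

send_rows(
  steps=[
    [[0,0,-0.001,-0.05,0],[0,0,-0.001,-0.09,0],[0,0,-0.001,-0.103,0],[0,0,-0.001,-0.107,0],[0,0,-0.001,-0.107,0]],
  ],
)

```text
t: 59.5
tcp_pos: [0.5286, -0.0634, 0.0081]
tool_rot: [-0.089, 0.701, 0.088, 0.702]
force: [0.0, 0.6, -0.1]
finger_gap: 1.0
```

send_rows(
  steps=[
    [[1,0,0,0,0],[1,0,0,0,0],[1,0,0,0,0],[1,0,0,0,0]],
  ],
  grip_force=25,
)

```text
t: 60.0
tcp_pos: [0.5286, -0.0634, 0.0087]
tool_rot: [-0.089, 0.701, 0.088, 0.702]
force: [-0.3, 0.0, 6.3]
finger_gap: 0.816
```

send_rows(
  steps=[
    [[1,0,0,0.004,0],[1,0,0,0.008,0],[1,0,0,0.012,0],[1,0,0,0.012,0]],
  ],
)

```text
t: 60.5
tcp_pos: [0.528, -0.0632, 0.0196]
tool_rot: [-0.089, 0.701, 0.088, 0.702]
force: [0.6, 0.1, -1.7]
finger_gap: 0.814
```

Run:
```python
from h import *
s=st()
snap("side","s34",(220,190,420,340),4)
```

```text
t 60.5 tcp [ 0.528  -0.0632  0.0196] zaxis [0.969 0.248 0.   ] yaw 0.251 x [ 0.001 -0.    -1.   ] F [ 0.6  0.1 -1.7] gap 0.814 q [-0.33  0.75  1.81 -0.    0.58 -0.58]
```

View pics/s34.png

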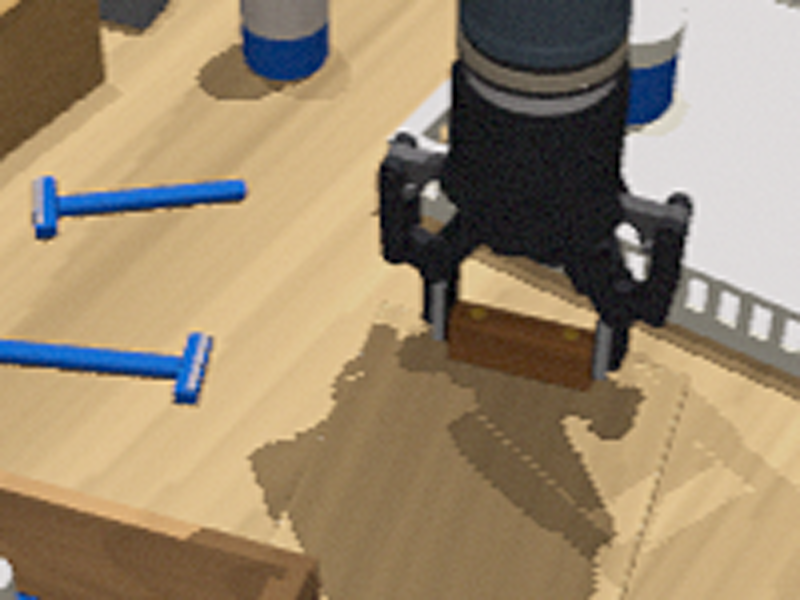

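Gripped across 70 mm (gap 0.814). Lifting to see its tilt.

send_rows(
  steps=[
    [[1,0,0,0.03,0],[1,0,0,0.06,0],[1,0,0,0.1,0],[1,0,0,0.15,0],[1,0,0,0.17,0],[1,0,0,0.17,0],[1,0,0,0.17,0]],
  ],
)

```text
t: 61.42
tcp_pos: [0.5268, -0.0629, 0.1881]
tool_rot: [-0.088, 0.702, 0.089, 0.701]
force: [-0.5, -0.4, -0.7]
finger_gap: 0.819
```

Run:
```python
from h import *
s=st()
snap("side","s35",(220,160,420,310),4)
```

```text
t 61.42 tcp [ 0.5268 -0.0629  0.1881] zaxis [ 0.969  0.248 -0.002] yaw 0.251 x [-0.002  0.001 -1.   ] F [-0.5 -0.4 -0.7] gap 0.819 q [-0.33  0.46  1.71 -0.    0.97 -0.58]
```

View pics/s35.png

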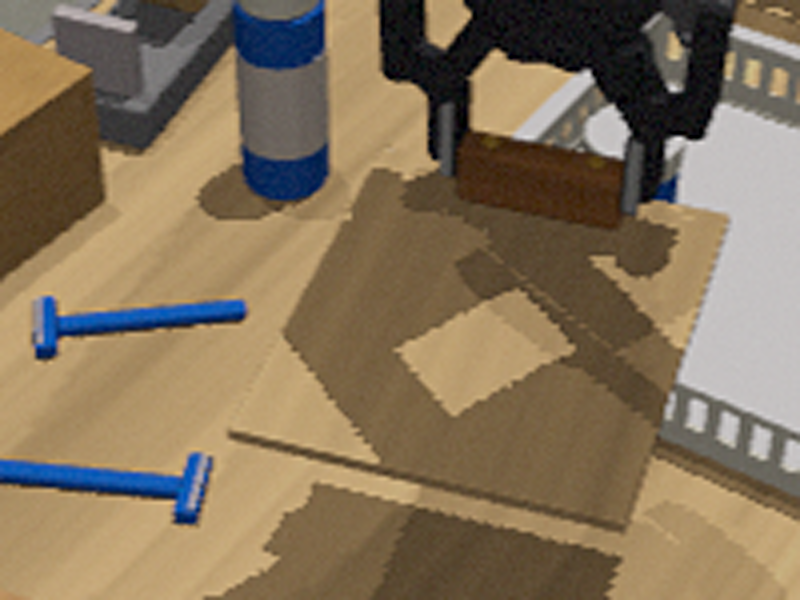

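Run:
```python
from h import *
C=[(.091,-.0755,.003),(.091,.0755,.003),(-.091,.0755,.003)]
lidfit(list(zip([(225,427),(618,523),(726,214)],C)),(.5277,-.0622,.1948))
lidfit(list(zip([(230,431),(626,525),(727,214)],C)),(.5268,-.0629,.1881))
```

```text
bar z 0.1981 pitch 0.0019 dyaw 0.0046 [-0.7 -0.1  0.6  0.3  0.5  0. ]
bar z 0.1972 pitch 0.0042 dyaw 0.0133 [-0.4 -0.1  0.4  0.2  0.9  0.1]
```

send_rows(
  steps=[
    [[1,0,0,0,0],[1,0,0,-0.05,0],[1,0,0,-0.1,0],[1,0,0,-0.1,0],[1,0,0,-0.04,0],[1,0,0,0,0],[1,0,0,0,0],[1,0,0,0,0]],
  ],
  grip_force=20,
)

```text
t: 62.48
tcp_pos: [0.5275, -0.0631, 0.1902]
tool_rot: [-0.089, 0.701, 0.088, 0.702]
force: [-0.6, 0.0, -1.2]
finger_gap: 0.811
```

Run:
```python
from h import *
s=st()
snap("side","s36",(220,160,420,310),4)
```

```text
t 62.48 tcp [ 0.5275 -0.0631  0.1902] zaxis [0.969 0.248 0.001] yaw 0.2511 x [ 0.001 -0.    -1.   ] F [-0.6  0.  -1.2] gap 0.811 q [-0.33  0.46  1.71 -0.    0.97 -0.58]
```

View pics/s36.png

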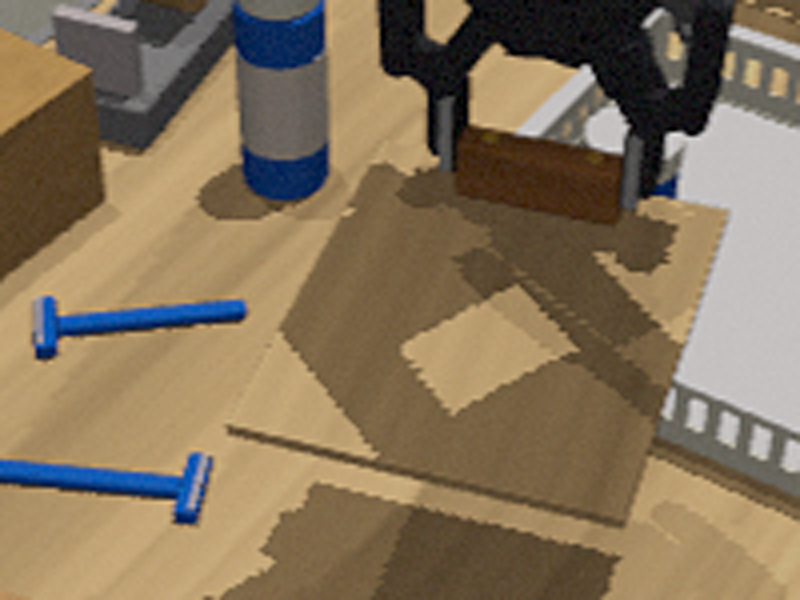

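Still flat, since friction holds it. Tipping it on the tray wall now, where the lid can pivot about the jaw axis.

send_rows(
  steps=[
    [[1,0,-0.01,0,-0.13],[1,0,-0.035,0,-0.251],[1,0,-0.0575,-0.04,-0.251],[1,0,-0.0575,-0.09,-0.251],[1,0,-0.0575,-0.12,-0.251],[1,0,-0.0575,-0.128,-0.251],[1,0,-0.0575,-0.128,-0.251]],
  ],
  grip_force=25,
)

```text
t: 63.4
tcp_pos: [0.5274, -0.1205, 0.0608]
tool_rot: [0.0, 0.708, 0.0, 0.707]
force: [-0.1, -0.1, -0.6]
finger_gap: 0.814
```

send_rows(
  steps=[
    [[1,0,0,-0.003,0],[1,0,0,-0.006,0],[1,0,0,-0.009,0],[1,0,0,-0.009,0]],
  ],
)

```text
t: 63.9
tcp_pos: [0.5277, -0.1206, 0.0524]
tool_rot: [-0.0, 0.707, 0.0, 0.707]
force: [0.4, -0.1, -0.1]
finger_gap: 0.814
```

Run:
```python
from h import *
s=st()
snap("side","s37",(240,160,440,310),4)
```

```text
t 63.9 tcp [ 0.5277 -0.1206  0.0524] zaxis [1. 0. 0.] yaw 0.0001 x [ 0. -0. -1.] F [ 0.4 -0.1 -0.1] gap 0.814 q [-0.43  0.69  1.78 -0.    0.67 -0.43]
```

View pics/s37.png

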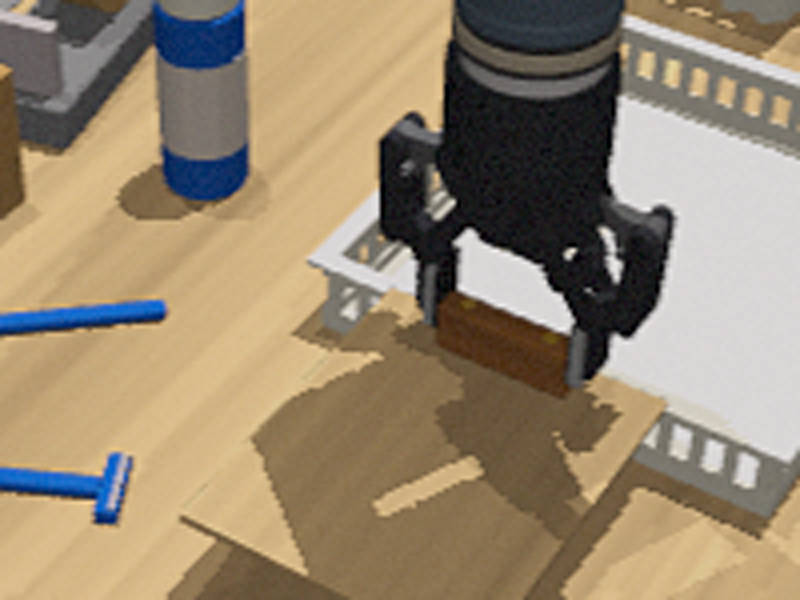

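send_rows(
  steps=[
    [[1,0,0,-0.002,0],[1,0,0,-0.004,0],[1,0,0,-0.004,0]],
  ],
)

```text
t: 64.32
tcp_pos: [0.5276, -0.1206, 0.0481]
tool_rot: [0.0, 0.707, 0.0, 0.707]
force: [0.1, -0.0, -1.1]
finger_gap: 0.813
```

send_rows(
  steps=[
    [[1,0,0,-0.002,0],[1,0,0,-0.004,0],[1,0,0,-0.004,0]],
  ],
)

```text
t: 64.7
tcp_pos: [0.5277, -0.1206, 0.0441]
tool_rot: [0.0, 0.707, 0.0, 0.707]
force: [0.5, -0.2, -1.7]
finger_gap: 0.814
```

Run:
```python
from h import *
s=st()
snap("side","s38",(240,160,440,310),4)
```

```text
t 64.7 tcp [ 0.5277 -0.1206  0.0441] zaxis [ 1.  0. -0.] yaw 0.0 x [-0.  0. -1.] F [ 0.5 -0.2 -1.7] gap 0.814 q [-0.43  0.71  1.78 -0.    0.65 -0.43]
```

View pics/s38.png

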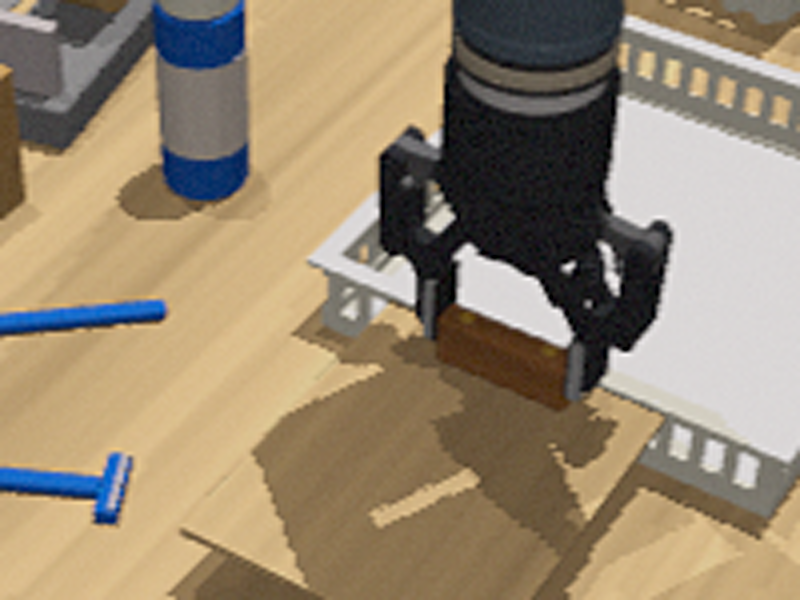

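No contact: the given 276 mm width puts the tray's outer edge nearer y=-0.142. Repeating 6 mm farther in.

send_rows(
  steps=[
    [[1,0,0,0.018,0],[1,0,0,0.018,0],[1,0,-0.0065,0.018,0],[1,0,-0.0065,0.014,0],[1,0,-0.0065,0.011,0],[1,0,-0.0065,0.008,0],[1,0,-0.0065,0.008,0]],
  ],
)

```text
t: 65.62
tcp_pos: [0.5274, -0.1268, 0.0524]
tool_rot: [0.0, 0.707, 0.0, 0.707]
force: [-0.3, 0.5, 3.5]
finger_gap: 0.811
```

send_rows(
  steps=[
    [[1,0,0,-0.002,0],[1,0,0,-0.004,0],[1,0,0,-0.004,0]],
  ],
)

```text
t: 66.0
tcp_pos: [0.5273, -0.1255, 0.0501]
tool_rot: [0.001, 0.707, 0.001, 0.707]
force: [-3.5, 5.7, 16.9]
finger_gap: 0.812
```

Run:
```python
from h import *
s=st()
snap("side","s39",(240,160,440,310),4)
```

```text
t 66.0 tcp [ 0.5273 -0.1255  0.0501] zaxis [ 1.  0. -0.] yaw 0.0001 x [-0.     0.002 -1.   ] F [-3.5  5.7 16.9] gap 0.812 q [-0.44  0.7   1.78  0.    0.67 -0.44]
```

View pics/s39.png

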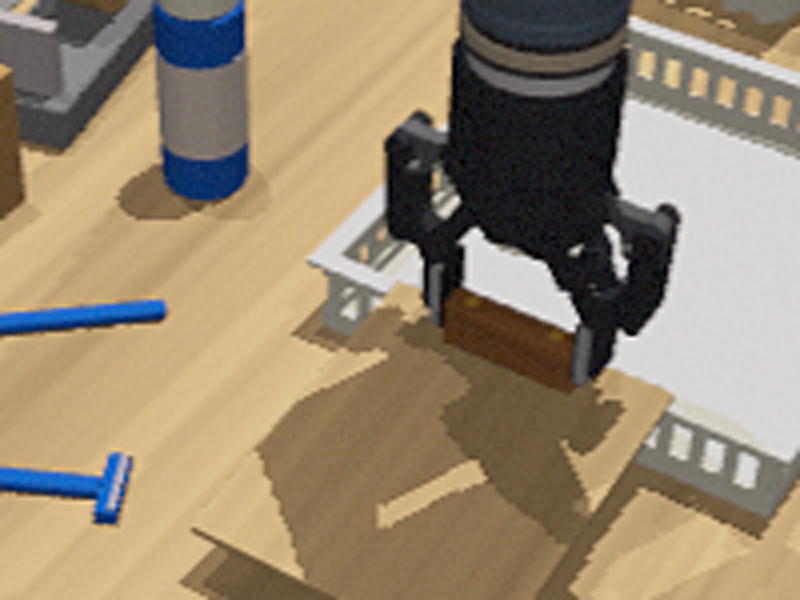

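Contact at 17 N and it is starting to pivot. Pressing slightly further.

send_rows(
  steps=[
    [[1,0,0,-0.002,0],[1,0,0,-0.003,0],[1,0,0,-0.003,0]],
  ],
  grip_force=20,
)

```text
t: 66.42
tcp_pos: [0.5274, -0.1249, 0.0475]
tool_rot: [0.001, 0.707, 0.001, 0.707]
force: [-3.6, 9.0, 20.2]
finger_gap: 0.812
```

Run:
```python
from h import *
s=st()
snap("side","s40",(240,160,440,310),4)
```

```text
t 66.42 tcp [ 0.5274 -0.1249  0.0475] zaxis [ 1.  0. -0.] yaw 0.0003 x [-0.     0.002 -1.   ] F [-3.6  9.  20.2] gap 0.812 q [-0.44  0.7   1.78  0.    0.66 -0.44]
```

View pics/s40.png

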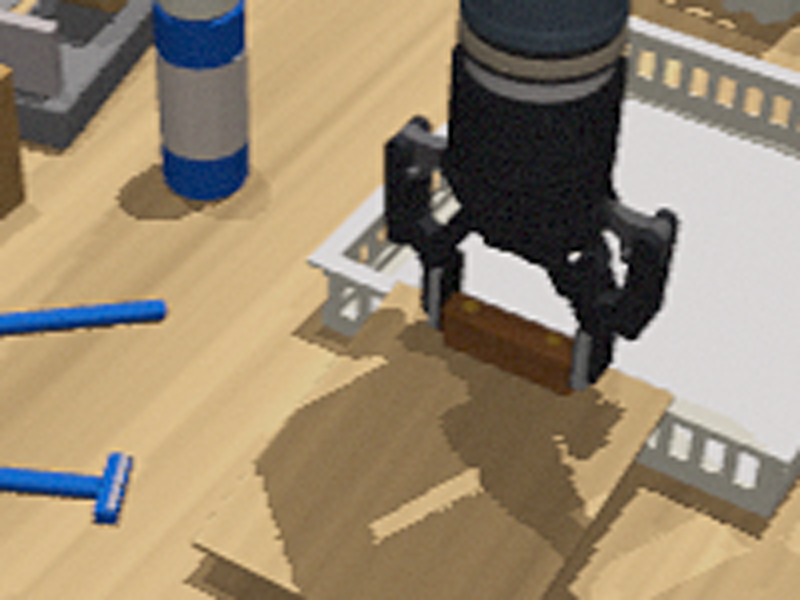

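It pivoted: the rear corner dropped from about (193,528) to (197,545) with the front unchanged. Lifting away and measuring.

send_rows(
  steps=[
    [[1,0,0,0.01,0],[1,0,0,0.04,0],[1,0,0.01,0.09,0.1],[1,0,0.04,0.14,0.251],[1,0,0.065,0.147,0.251],[1,0,0.065,0.147,0.251],[1,0,0.065,0.147,0.251]],
  ],
  grip_force=40,
)

```text
t: 67.35
tcp_pos: [0.5275, -0.0626, 0.1916]
tool_rot: [-0.089, 0.702, 0.089, 0.701]
force: [0.2, -0.0, -1.7]
finger_gap: 0.807
```

Run:
```python
from h import *
s=st()
snap("side","s41",(220,160,420,310),4)
```

```text
t 67.35 tcp [ 0.5275 -0.0626  0.1916] zaxis [ 0.969  0.249 -0.001] yaw 0.2512 x [-0.001 -0.    -1.   ] F [ 0.2 -0.  -1.7] gap 0.807 q [-0.33  0.46  1.71 -0.    0.98 -0.58]
```

View pics/s41.png

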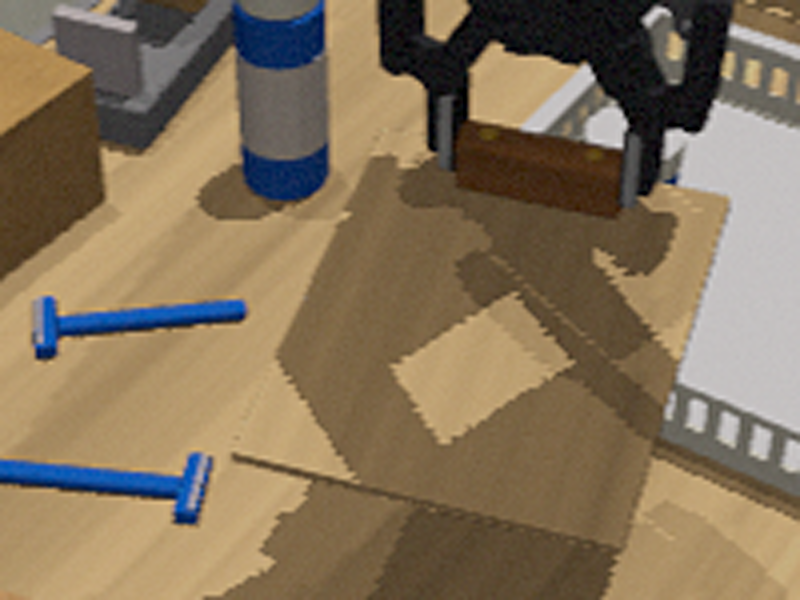

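Run:
```python
from h import *
C=[(.091,-.0755,.003),(.091,.0755,.003),(-.091,.0755,.003)]
lidfit(list(zip([(229,428),(623,521),(727,210)],C)),(.5275,-.0631,.1902))
lidfit(list(zip([(233,456),(618,547),(728,197)],C)),(.5275,-.0626,.1916))
```

```text
bar z 0.199 pitch 0.0086 dyaw 0.0114 [-0.6 -0.3  0.6  0.4  0.7  0.1]
bar z 0.2025 pitch 0.1391 dyaw 0.0073 [-0.7 -0.6  0.9  0.8  0.9  0.1]
```

The pitch is about 0.135 rad, rear down, which is enough for entry. Carrying the lid above the groove mouths.

send_rows(
  steps=[
    [[1,0.01,0.02,0,0],[1,0.03,0.07,0,0],[1,0.05,0.12,0,0],[1,0.0652,0.1548,0,0],[1,0.0652,0.1648,0,0],[1,0.0652,0.1648,0,0],[1,0.0652,0.1648,-0.02,0],[1,0.0652,0.1648,-0.02,0]],
  ],
)

```text
t: 68.4
tcp_pos: [0.5911, 0.1009, 0.1707]
tool_rot: [-0.088, 0.703, 0.088, 0.7]
force: [0.5, -0.1, -0.6]
finger_gap: 0.807
```

Run:
```python
from h import *
s=st()
snap("side","s42",(110,230,330,395),3.6)
snap("top","t42",(70,180,245,330),4)
```

```text
t 68.4 tcp [0.5911 0.1009 0.1707] zaxis [ 0.969  0.247 -0.005] yaw 0.2491 x [-0.005 -0.    -1.   ] F [ 0.5 -0.1 -0.6] gap 0.807 q [-0.02  0.57  1.55 -0.    1.03 -0.27]
```

View pics/s42.png

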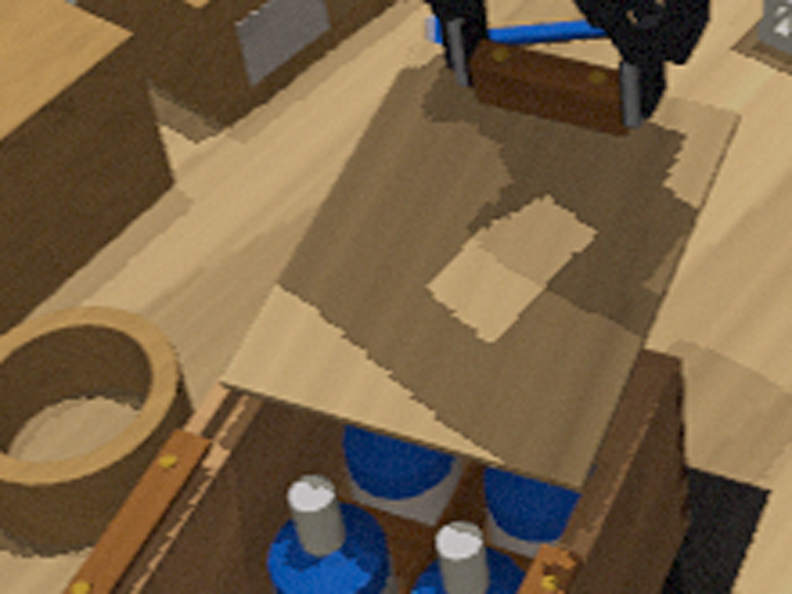

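View pics/t42.png

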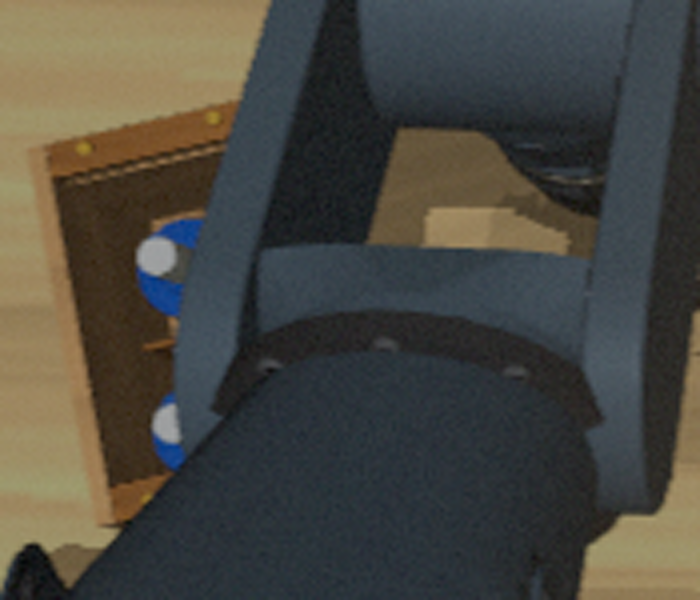

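```bash
cat >> h.py <<'E'
BX=np.array([.55096,.26698]);BY=1.8217
def tobox(w): c,s=np.cos(BY),np.sin(BY);d=np.array(w[:2])-BX;return np.array([c*d[0]+s*d[1],-s*d[0]+c*d[1]])
E
python3 - <<'E'
from h import *
s=st();print("tcp box",tobox(s["tcp_pos"]))
for uv in((224,381),(583,486)): print(tobox(ray("side",crop(uv,(110,230),3.6),.146)))
for uv in((472,62),(630,110)): pass
E
```

```text
t 68.5 tcp [0.5928 0.1013 0.1723] zaxis [ 0.969  0.247 -0.001] yaw 0.2493 x [-0.001 -0.    -1.   ] F [-0.3 -0.7 -0.6] gap 0.809 q [-0.02  0.57  1.55 -0.    1.02 -0.27]
tcp box [-0.17087917  0.00064901]
[-0.01211879 -0.07070782]
[-0.01367279  0.0789592 ]
```

The rear corners sit about 4 mm too far towards box +y, part of it a 0.01 rad yaw. Correcting, then lowering until the rear is just above the ledges.

send_rows(
  steps=[
    [[1,0.002,0.0005,-0.01,-0.01],[1,0.002,0.0005,-0.018,-0.01],[1,0.002,0.0005,-0.022,-0.01],[1,0.002,0.0005,-0.022,-0.01],[1,0.002,0.0005,-0.022,-0.01]],
  ],
)

```text
t: 69.12
tcp_pos: [0.5951, 0.1032, 0.1504]
tool_rot: [-0.085, 0.702, 0.085, 0.702]
force: [-0.3, 0.1, -0.1]
finger_gap: 0.809
```

Run:
```python
from h import *
s=st();print("tcp box",tobox(s["tcp_pos"]))
snap("side","s43",(130,280,330,430),4)
```

```text
t 69.12 tcp [0.5951 0.1032 0.1504] zaxis [0.971 0.239 0.   ] yaw 0.2412 x [ 0. -0. -1.] F [-0.3  0.1 -0.1] gap 0.809 q [-0.01  0.6   1.56 -0.    0.98 -0.25]
tcp box [-0.16960603 -0.00213127]
```

View pics/s43.png

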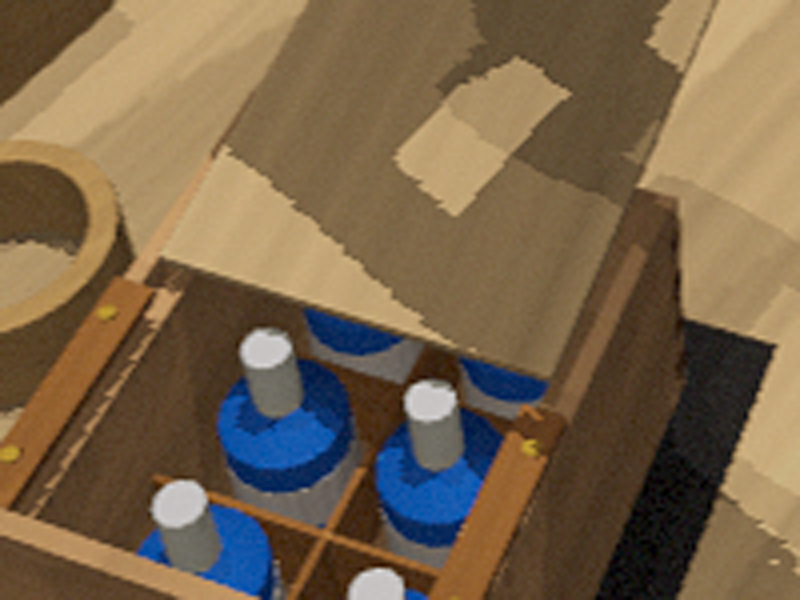

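Run:
```python
from h import *
for z in(.122,.126):
  for uv in((161,258),(554,380)): print(z,tobox(ray("side",crop(uv,(130,280),4),z)))
# project box features into crop: cheek inner edges z=.124 y=+-.0785, at x=-.015 ; strip front corners
c,s_=np.cos(BY),np.sin(BY)
def P2(b): w=[BX[0]+c*b[0]-s_*b[1],BX[1]+s_*b[0]+c*b[1],b[2]]; return ((proj("side",w)-np.array([130,280])+.5)*4-.5).round(0)
for b in [(-.015,-.0785,.124),(-.015,.0785,.124),(.003,-.0695,.13),(.003,.0695,.13),(.003,-.0855,.13),(.003,.0855,.13),(.093,-.0695,.13),(.093,.0695,.13),(-.093,.0785,.124),(-.101,.0855,.119)]: print(b,P2(b))
```

```text
0.122 [-0.01252635 -0.07933464]
0.122 [-0.01227385  0.07293661]
0.126 [-0.01016051 -0.07704049]
0.126 [-0.00990967  0.07422256]
(-0.015, -0.0785, 0.124) [166. 250.]
(-0.015, 0.0785, 0.124) [572. 375.]
(0.003, -0.0695, 0.13) [158. 286.]
(0.003, 0.0695, 0.13) [525. 401.]
(0.003, -0.0855, 0.13) [118. 274.]
(0.003, 0.0855, 0.13) [569. 415.]
(0.093, -0.0695, 0.13) [  8. 508.]
(0.093, 0.0695, 0.13) [404. 647.]
(-0.093, 0.0785, 0.124) [655. 200.]
(-0.101, 0.0855, 0.119) [681. 198.]
```

Yaw is now right (both rear corners at equal x) and the lateral correction overshot by about 1.5 mm. Trimming, lowering 5 mm and entering.

send_rows(
  steps=[
    [[1,-0.0015,-0.0004,0,0],[1,-0.0015,-0.0004,-0.003,0],[1,-0.0015,-0.0004,-0.005,0],[1,-0.0015,-0.0004,-0.005,0],[1,-0.0028,0.0044,-0.005,0],[1,-0.004,0.0093,-0.005,0],[1,-0.004,0.0093,-0.005,0]],
  ],
)

```text
t: 70.05
tcp_pos: [0.5908, 0.113, 0.1454]
tool_rot: [-0.085, 0.702, 0.085, 0.702]
force: [-0.0, -0.4, -1.1]
finger_gap: 0.807
```

Run:
```python
from h import *
s=st();print("tcp box",tobox(s["tcp_pos"]))
snap("side","s44",(130,280,330,430),4)
```

```text
t 70.05 tcp [0.5908 0.113  0.1454] zaxis [ 0.971  0.24  -0.   ] yaw 0.2419 x [-0.  0. -1.] F [-0.  -0.4 -1.1] gap 0.807 q [ 0.    0.6   1.57  0.    0.97 -0.24]
tcp box [-0.15900687 -0.00032697]
```

View pics/s44.png

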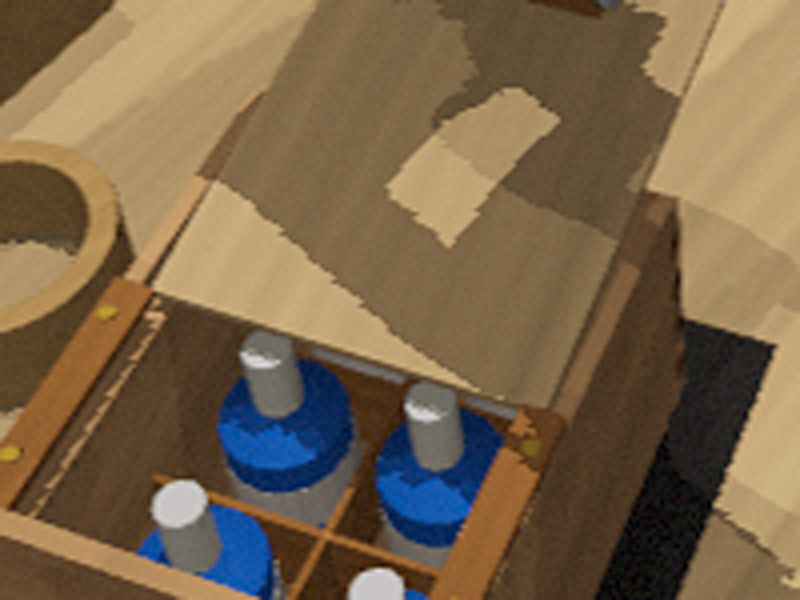

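The rear corners are right at the groove mouths on both sides, (155,290) and (545,408). Pushing 15 mm in.

send_rows(
  steps=[
    [[1,-0.0012,0.0048,0,0],[1,-0.0025,0.0097,0,0],[1,-0.0037,0.0145,0,0],[1,-0.0037,0.0145,0,0]],
  ],
)

```text
t: 70.6
tcp_pos: [0.5871, 0.1275, 0.1452]
tool_rot: [-0.085, 0.702, 0.085, 0.702]
force: [-0.0, -0.1, -2.6]
finger_gap: 0.805
```

Run:
```python
from h import *
s=st();print("tcp box",tobox(s["tcp_pos"]))
snap("side","s45",(130,280,330,430),4)
```

```text
t 70.6 tcp [0.5871 0.1275 0.1452] zaxis [ 0.971  0.239 -0.   ] yaw 0.2415 x [-0.  0. -1.] F [-0.  -0.1 -2.6] gap 0.805 q [ 0.03  0.6   1.57  0.    0.97 -0.21]
tcp box [-0.14409745 -0.000329  ]
```

View pics/s45.png

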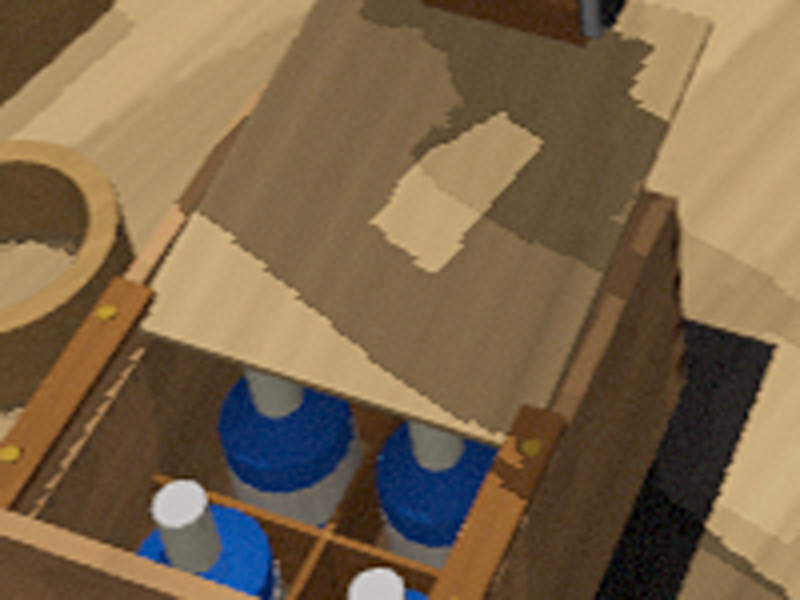

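The rear is in both grooves under the keepers. Lowering the bar so the lid pivots on the ledges to a smaller tilt.

send_rows(
  steps=[
    [[1,0,0,0,0],[1,0,0,-0.003,0],[1,0,0,-0.006,0],[1,0,0,-0.009,0],[1,0,0,-0.011,0],[1,0,0,-0.011,0]],
  ],
  grip_force=25,
)

```text
t: 71.4
tcp_pos: [0.5877, 0.1266, 0.1346]
tool_rot: [-0.085, 0.702, 0.085, 0.702]
force: [1.7, -2.9, 3.5]
finger_gap: 0.808
```

send_rows(
  steps=[
    [[1,-0.0025,0.0097,0,0],[1,-0.005,0.0194,0,0],[1,-0.0075,0.029,0,0],[1,-0.0075,0.029,0,0]],
  ],
)

```text
t: 71.9
tcp_pos: [0.5792, 0.1579, 0.1343]
tool_rot: [-0.085, 0.702, 0.086, 0.702]
force: [-0.5, 1.8, 1.4]
finger_gap: 0.805
```

Run:
```python
from h import *
s=st();print("tcp box",tobox(s["tcp_pos"]))
snap("side","s46",(130,270,330,420),4)
```

```text
t 71.9 tcp [0.5792 0.1579 0.1343] zaxis [0.971 0.239 0.   ] yaw 0.2417 x [-0.     0.002 -1.   ] F [-0.5  1.8  1.4] gap 0.805 q [ 0.08  0.62  1.58  0.    0.94 -0.16]
tcp box [-0.11266991 -0.00027996]
```

View pics/s46.png

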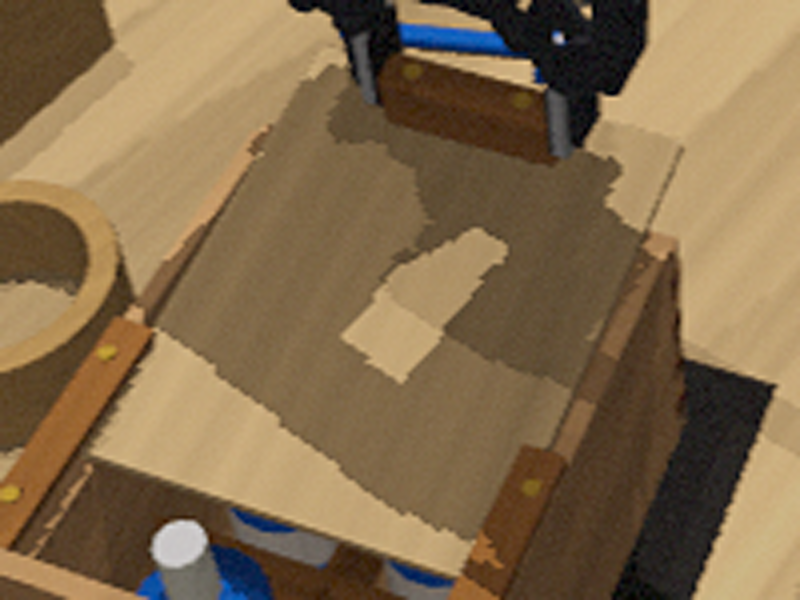

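Sliding in well, with about 43 mm to go. Lowering 3 mm and pushing on.

send_rows(
  steps=[
    [[1,0,0,-0.003,0],[1,-0.0025,0.0097,-0.003,0],[1,-0.005,0.0194,-0.003,0],[1,-0.0075,0.029,-0.003,0],[1,-0.0075,0.029,-0.003,0]],
  ],
)

```text
t: 72.58
tcp_pos: [0.5717, 0.1864, 0.1312]
tool_rot: [-0.085, 0.702, 0.086, 0.702]
force: [1.1, 1.1, 0.3]
finger_gap: 0.804
```

Run:
```python
from h import *
s=st();print("tcp box",tobox(s["tcp_pos"]))
snap("side","s47",(110,280,310,430),4)
```

```text
t 72.58 tcp [0.5717 0.1864 0.1312] zaxis [ 0.971  0.239 -0.   ] yaw 0.2418 x [-0.     0.001 -1.   ] F [1.1 1.1 0.3] gap 0.804 q [ 0.13  0.62  1.58  0.    0.94 -0.11]
tcp box [-0.08321873 -0.0001028 ]
```

View pics/s47.png

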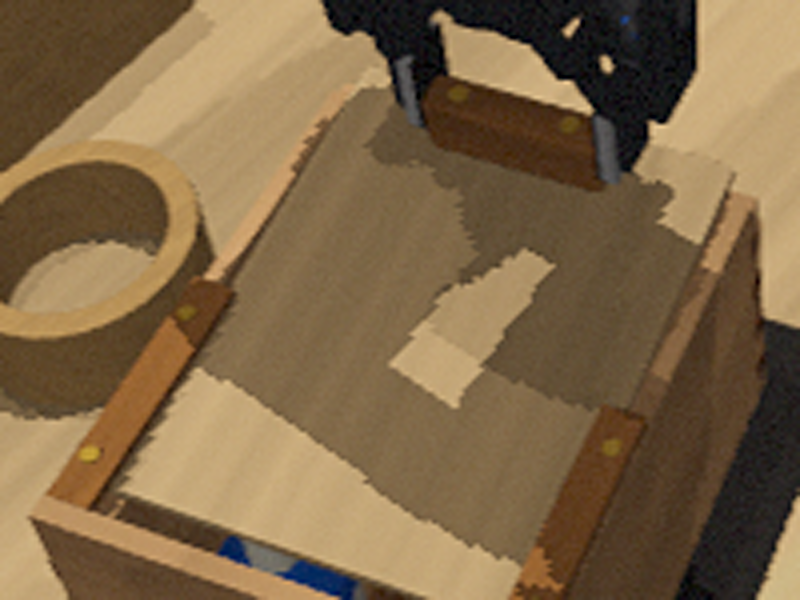

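send_rows(
  steps=[
    [[1,-0.0012,0.0048,-0.0005,0],[1,-0.0025,0.0097,-0.0005,0],[1,-0.0032,0.0126,-0.0005,0],[1,-0.0037,0.0141,-0.0005,0],[1,-0.0037,0.0141,-0.0005,0]],
  ],
)

```text
t: 73.25
tcp_pos: [0.5699, 0.1954, 0.1306]
tool_rot: [-0.088, 0.702, 0.083, 0.702]
force: [2.9, -11.8, -0.4]
finger_gap: 0.811
```

Run:
```python
from h import *
s=st();print("tcp box",tobox(s["tcp_pos"]))
snap("side","s48",(110,280,310,430),4)
```

```text
t 73.25 tcp [0.5699 0.1954 0.1306] zaxis [0.971 0.24  0.   ] yaw 0.2427 x [ 0.002 -0.006 -1.   ] F [  2.9 -11.8  -0.4] gap 0.811 q [ 0.15  0.62  1.58 -0.01  0.94 -0.09]
tcp box [-0.07404026 -0.00058758]
```

View pics/s48.png

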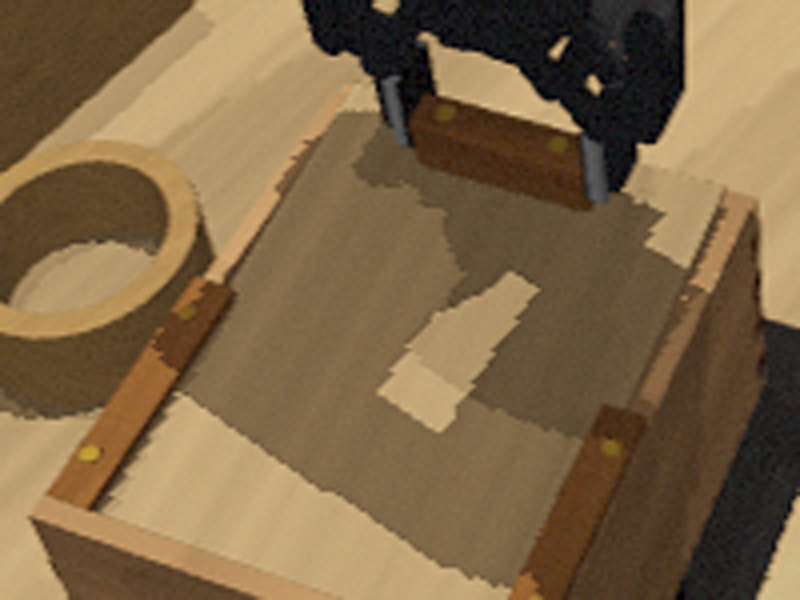

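It meets about 12 N, probably the rear wall. Lowering the front to see whether it drops behind the lip.

send_rows(
  steps=[
    [[1,0,0,-0.002,0],[1,0,0,-0.004,0],[1,0,0,-0.006,0],[1,0,0,-0.008,0],[1,0,0,-0.008,0]],
  ],
)

```text
t: 73.92
tcp_pos: [0.5691, 0.1985, 0.1228]
tool_rot: [-0.086, 0.702, 0.085, 0.702]
force: [2.4, -5.8, 3.2]
finger_gap: 0.807
```

Run:
```python
from h import *
s=st();print("tcp box",tobox(s["tcp_pos"]))
snap("side","s49",(180,270,320,375),5.5)
```

```text
t 73.92 tcp [0.5691 0.1985 0.1228] zaxis [0.971 0.24  0.001] yaw 0.2419 x [ 0.001 -0.001 -1.   ] F [ 2.4 -5.8  3.2] gap 0.807 q [ 0.15  0.64  1.58 -0.    0.92 -0.09]
tcp box [-0.07082923 -0.00053827]
```

View pics/s49.png

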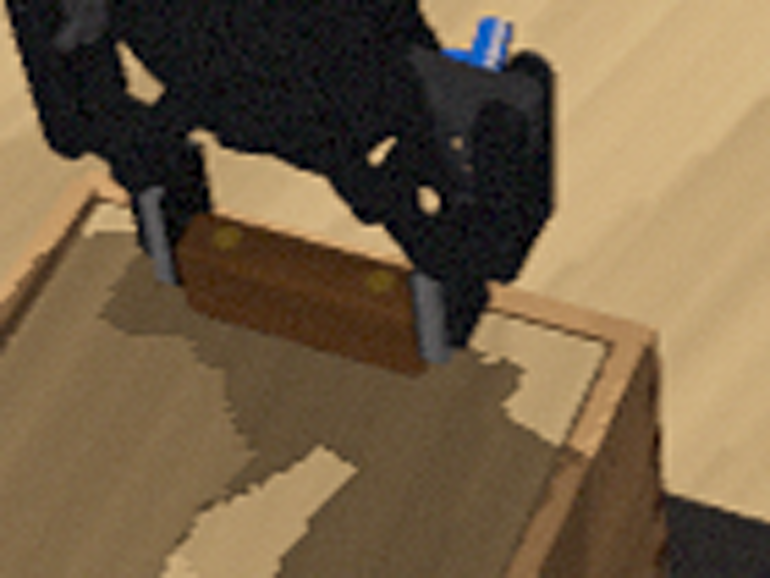

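The front has dropped behind the lip: the lip's inner face stands above the lid along the whole front. Settling, then releasing.

send_rows(
  steps=[
    [[1,0,0,-0.0015,0],[1,0,0,-0.0015,0],[0,0,0,-0.0015,0],[0,0,0,0,0],[0,0,0,0.0,0],[0,0,0,0.03,0],[0,0,0,0.08,0],[0,0,0,0.14,0]],
  ],
)

```text
t: 74.97
tcp_pos: [0.5675, 0.1991, 0.2629]
tool_rot: [-0.085, 0.703, 0.085, 0.701]
force: [0.7, -0.8, -0.1]
finger_gap: 1.0
```

send_rows(
  steps=[
    [[0,0,-0.05,0,0],[0,0,-0.11,0,0],[0,0,-0.17,0,0],[0,-0.02,-0.23,0,0],[0,-0.04,-0.29,0,0],[0,-0.06,-0.35,0,0],[0,-0.06,-0.38,0,0],[0,-0.06,-0.38,0,0]],
  ],
)

```text
t: 75.97
tcp_pos: [0.5084, -0.1832, 0.2628]
tool_rot: [-0.084, 0.702, 0.083, 0.702]
force: [0.4, -0.5, -0.3]
finger_gap: 1.004
```

Run:
```python
from h import *
s=st()
snap("side","s50",(110,280,310,430),4)
snap("top","t50",(70,180,245,330),4)
snap("top","t50f")
```

```text
t 75.97 tcp [ 0.5084 -0.1832  0.2628] zaxis [0.972 0.235 0.   ] yaw 0.237 x [ 0.001 -0.    -1.   ] F [ 0.4 -0.5 -0.3] gap 1.004 q [-0.55  0.38  1.61  0.    1.16 -0.79]
```

View pics/s50.png

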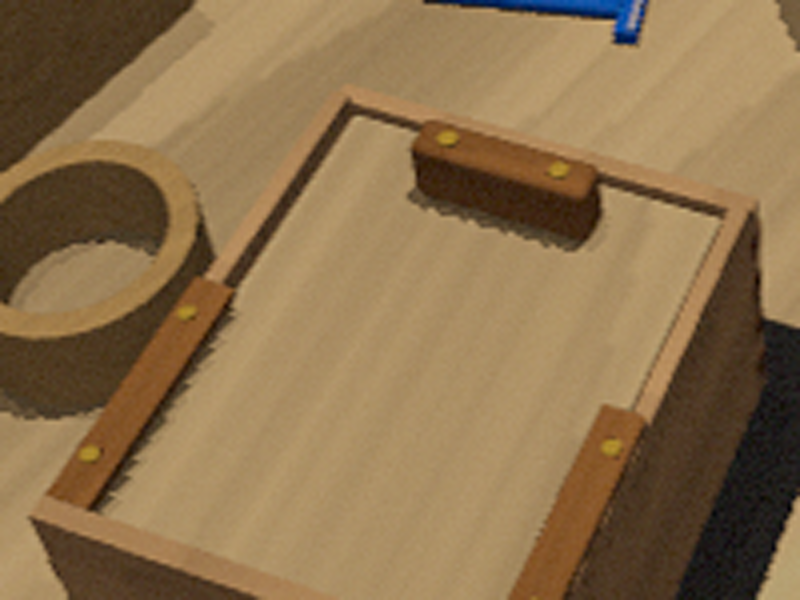

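View pics/t50.png

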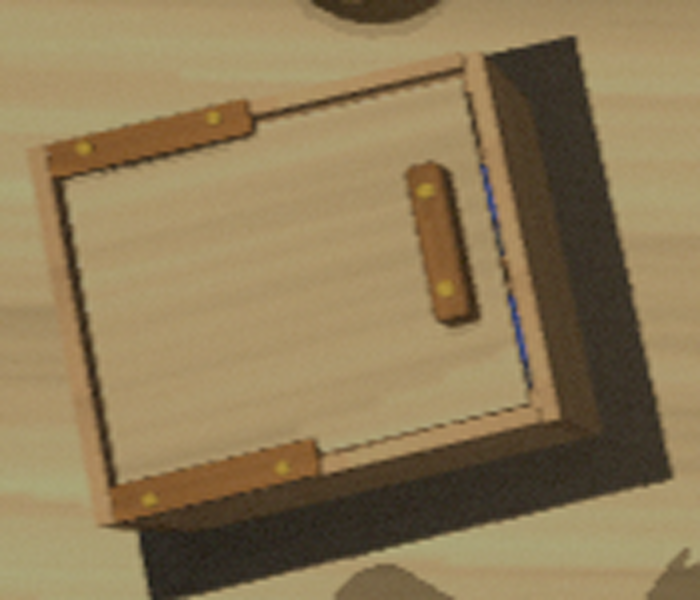

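View pics/t50f.png

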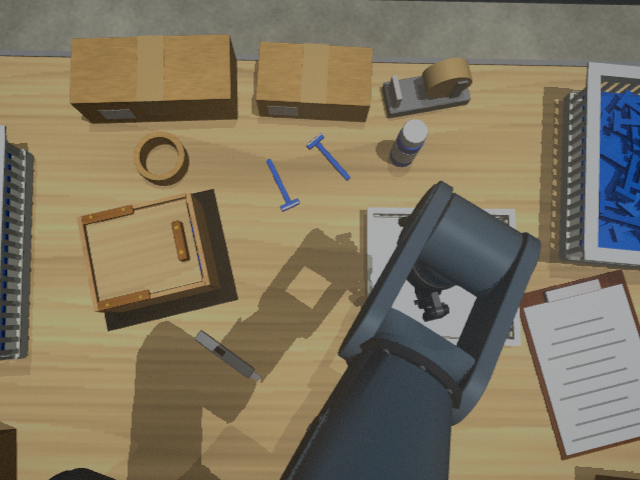

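The lid is closed: flat, its front behind the lip, with its bar about 1 mm rearward of where it started. Nothing else has moved and the arm is clear. Handing in.

Run:
```python
from station import manip
print(manip.sign_off())
```

```text
the job is handed in; nothing more can be done
None
```

I opened the box, laid the lid flat on the bench and stood all six bottles upright, one per cell. I then closed the lid behind the lip and handed the job in at about 76 s. No verdict was reported.

**Closing the lid:** Two attempts to tilt the lid while pinching the bar across its 16 mm failed: a gentle grip with small jerks, and pressing it on the tray wall at 27 N. I laid it down, pinched the bar across its 70 mm instead, and tipped the rear down against the tray wall. That press was about 20 N, and the tray is fixed. The lid then slid into the grooves and dropped behind the lip.

**Last checks:**
- **Lid:** The last side and top pictures show it flat, its front edge behind the lip, and its bar about 1 mm from where it started. I judged flatness by eye in these pictures and did not measure it separately.
- **Bottles:** They were seen upright in both views just before closing. They are hidden now, apart from two blue slivers at the front gap.
- **Bystanders:** Razors, tape, foam can and cutter look unmoved in the last top picture. The arm hid the jar there; it was last seen in place just before the lid went back on.
- **Disagreement:** My camera reading of the tray edge was about 6 mm off the given tray width. That cost one missed contact and nothing else.

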